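# Leak-test a batch of bottle caps

### The job

Clear the white caps of the last test out of the leak tester into the blue bin and put all the black caps from the cream pallet into the tester's chamber, none on top of another. Then lower the lid gently until it is fully shut, swing the pump lever all the way to its stop and let it spring back. Do not pump with the lid open, and leave the bottle, the jar and the cardboard roll where they are.

Things in the scene. Friction and masses are not known exactly. Their poses are not given: they have to be found in the camera images.
- tester: hand-pumped leak tester, fixed to the table. Its test chamber is an open grey box, 190 (x) x 190 (y) x 48 mm high, walls 5 mm, with a flat blue floor; origin under the chamber's centre at table height, z up. The lid is hinged along the -y wall. A pump housing 110 (x) x 60 (y) x 50 mm high is centred at (-30, 160) mm and carries the lever.
- tester_floor (a point): centre of the chamber's inner floor, 6 mm above the table; the free floor is 180 x 180 mm along tester x and y
- lid (a joint): angle of the clear, black-framed lid: 0 = shut flat on the chamber, about 1.57 = upright, 2.0 = limit, leaning back; a stiff hinge holds it where it is left (about 3 N at the free edge moves it)
- lid_hinge (a point): middle of the lid's hinge line, at (0, -96, 48) mm in the tester frame; the line runs along tester x. The lid is 190 wide along the hinge, 192 from hinge to free edge and 8 thick; its underside lies in the hinge line, so when shut it covers 48 to 56 mm height
- lid_tab (a point): centre of the outer (upper when shut) face of the orange tab, 70 x 24 x 8 mm, that sticks out of the lid's free edge; it is 204 mm from the hinge line
- lever (a joint): angle of the pump lever: 0 = at rest, leaning 0.45 rad towards tester -x; swings towards tester +x to its stop at 0.9 (leaning 0.45 rad to +x); a spring brings it back, about 5 N at the ball
- lever_pivot (a point): pivot of the lever, at (-30, 160, 62) mm in the tester frame; axis along tester y
- lever_tip (a point): centre of the red ball (28 mm diameter) at the top of the lever, 115 mm from the pivot; the steel arm is 12 mm in diameter
- pallet: cream pallet on which the black caps stand, fixed, 200 x 200 x 15 mm, origin under its centre; flat top, a flush white dot near each corner
- bin: loose blue open bin, 130 (x) x 150 (y) x 55 mm high, walls 4 mm, origin under its centre, z up
- spray: bystander: clear bottle, 60 mm diameter, 160 mm tall, origin under its centre
- tape: bystander: cardboard roll core lying flat, 90 mm diameter, 24 mm high, origin under its centre
- jar: bystander: amber jar, 70 mm diameter, 90 mm tall, origin under its centre
- black1_center (a point): centre of a black screw cap, a cylinder 38 mm in diameter and 24 mm high (z is its axis), 30 g, standing on the pallet at the start; may be absent
- black2_center (a point): centre of a black screw cap, a cylinder 38 mm in diameter and 24 mm high (z is its axis), 30 g, standing on the pallet at the start; may be absent
- black3_center (a point): centre of a black screw cap, a cylinder 38 mm in diameter and 24 mm high (z is its axis), 30 g, standing on the pallet at the start; may be absent
- black4_center (a point): centre of a black screw cap, a cylinder 38 mm in diameter and 24 mm high (z is its axis), 30 g, standing on the pallet at the start; may be absent
- black5_center (a point): centre of a black screw cap, a cylinder 38 mm in diameter and 24 mm high (z is its axis), 30 g, standing on the pallet at the start; may be absent
- white1_center (a point): centre of a white screw cap, a cylinder 38 mm in diameter and 24 mm high (z is its axis), 30 g, left in the test chamber at the start; may be absent
- white2_center (a point): centre of a white screw cap, a cylinder 38 mm in diameter and 24 mm high (z is its axis), 30 g, left in the test chamber at the start; may be absent
- white3_center (a point): centre of a white screw cap, a cylinder 38 mm in diameter and 24 mm high (z is its axis), 30 g, left in the test chamber at the start; may be absent

How it is judged:
By the outcome, as a careful person would: the job done as asked, in the order asked, and still so for the second after the job is handed in, with the robot touching nothing.
Of black1, black2, black3, black4, black5 only 3 to 5 are there at a start; the rules pass over those that are not, and their reading is None.
Of white1, white2, white3 only 2 to 3 are there at a start; the rules pass over those that are not, and their reading is None.
At some moment in a run one of black1, black2, black3, black4, black5, white1, white2, white3, bin may be knocked a few centimetres aside while the robot is not near it.
Once in a run the grip may slacken for a moment while it holds something.
It also fails if it takes over 210 s, if anything falls off the work surface, if the arm or the gripper's body presses on something with over 40 N, if the wrist force passes 120 N, or if a joint passes its speed limit or range.

### The arm

A 7-joint arm with a two-finger parallel gripper is mounted at the origin on the work surface. World frame = base frame: x ahead of the robot, y to its left, z up, the work surface at z = 0. Lengths are in mm, angles in rad, forces in N, time in s.
With the tool pointing down it reaches from about 350 to 900 mm from the base axis. Payload 19.9 kg.
Tool frame: the origin (TCP) lies midway between the tips of the shut fingers; the grasp point (between the pads) lies grip_depth behind it (grip_depth is the distance from the TCP to the grasp point, in mm); z points along the fingers, y is the direction in which the jaws open and shut (so a half turn about z gives the same grasp; the last joint's range is limited). The gripper opens to 94 mm and grips with 3 to 60 N. Pads are 16 mm wide; open, the fingers measure 119 mm over their backs; the gripper's body (75 mm by 177 mm) begins 78 mm behind the grasp point.
Start: joints at [-1.296, 0.417, -0.01, 1.614, 0.005, 1.111, -0.053], TCP at [194.1, 594.074, 205.425] pointing down, gripper open.
Joint ranges: [-2.81, 2.81], [-0.39, 2.02], [-1.27, 1.25], [0.06, 2.57], [-1.19, 4.33], [0.19, 2], [-2.82, 2.82]. Speed limits (rad/s): [1.89, 1.89, 2.39, 2.39, 3.01, 3.01, 3.01].

### API

Orientations are given as a 3x3 rotation matrix whose columns are the frame's x, y, z axes.
In Python, from bench import get_obs, read_camera, job_done, grip_depth gives the robot as it stands.
- The arm moves only by the tool drive_tool, never from a script. Its argument "series" is a list of rows, each an object of numbers: "x", "y", "z": the shift along the tool's x, y, z in cm; "rx", "ry", "rz": the turn, a rotation vector about the tool's x, y, z in degrees; "claw": the opening, from -1 (shut) to 1 (fully open). In form: [{"x": .., "y": .., "z": .., "rx": .., "ry": .., "rz": .., "claw": ..}, ...]. A call has 1 to 10 rows; each row shifts and turns the pose as measured when the row begins, along the tool's axes as they then stand; what a row does not reach is not made up. A row lasts 1/8 s, in which the tool goes at most 62.5 mm and 10.7 degrees, less where a joint would pass 70% of its speed; a pose out of reach is approached as far as the arm can. A call is refused whole if a number of a shift passes 6.25 or a number of a turn 10.7, either way. A call with a gripper value outside its range is refused whole. The fingers move at their own pace and stop on an object; "newtons" is the grip in N (left out, the last holds). Time passes only in rows, so rows that do not move let the fingers close. It gives the time, the measured TCP pose, the force and the opening at its end, in the units of the state.
- get_obs(): the state, without advancing time (a new reading comes with each control period).
- read_camera(name): name is "scene" or "top" or "wrist"; returns a dict with "color" (480x640x3 uint8, red, green, blue), "fx", "fy", "cx", "cy" (pixels), "k1" (the pictures are not rectified: a ray, as slopes to the right and down, at radius r is drawn at 1 + k1 r^2 times it, then the intrinsics apply), "R" (3x3) and "t" (3): a world point X has camera coordinates R X + t. Camera axes: x right, y down, z forward; pixel columns grow to the right and rows downward; lengths in mm; the calibration is good to about 2 mm. A picture is of the moment at which its call begins. There is no depth.
- job_done(): hands the job in, once; it reports no verdict.
The state is a dict: "t": time; "q": joint angles; "qd": joint speeds; "joint_efforts": joint torques, N m; "position": TCP position; "ee_rot": TCP orientation; "ft_force": force on the tool from outside, world axes, zero at the start; "ft_torque": the same for the moment, N m; "grip_width": opening from 0.0 (shut) to 1.0 (fully open).
Only numpy, scipy, OpenCV 4.12 (cv2) and the standard library are available. Lean on these libraries where they do the work, as an engineer would, in place of code of your own. Each camera call takes 0.05 s, during which the arm holds its last target.

## Working session

There is one attempt and no reset: what is moved stays moved. The work goes in short steps, Python scripts to look and compute and a tool call to move; the robot and the scene stay as the last step left them, time stands still between calls to the robot, and variables do not carry over. Pictures are saved under pics/ and viewed, and the job is handed in when it is done.

Besides the shell and the picture viewer there is one more tool, called as name([rows], argument=value, ...), one row to a line, values as JSON. drive_tool: Moves the arm, as the interface text tells. Its arguments: {"type":"object","properties":{"series":{"type":"array","items":{"type":"object","properties":{"x":{"type":"number"},"y":{"type":"number"},"z":{"type":"number"},"rx":{"type":"number"},"ry":{"type":"number"},"rz":{"type":"number"},"claw":{"type":"number"}}}},"newtons":{"type":"number"}},"required":["series"]}

```bash
ls; mkdir -p pics
cat > h.py <<'E'
import numpy as np, cv2
from bench import get_obs, read_camera, grip_depth
def snap(n,f=None):
    c=read_camera(n)
    if f: cv2.imwrite('pics/'+f,c['color'][:,:,::-1])
    return c
def ray(c,u,v):
    K=np.array([[c['fx'],0,c['cx']],[0,c['fy'],c['cy']],[0,0,1.]])
    p=np.array([(u-c['cx'])/c['fx'],(v-c['cy'])/c['fy']])
    s=p.copy()
    for _ in range(30): s=p/(1+c['k1']*(s@s))
    R=np.array(c['R']);t=np.array(c['t'])
    return -R.T@t, R.T@np.array([s[0],s[1],1.])
def onz(c,u,v,z):
    o,d=ray(c,u,v); return o+d*(z-o[2])/d[2]
def proj(c,X):
    q=np.array(c['R'])@np.array(X,float)+np.array(c['t']); s=q[:2]/q[2]; s=s*(1+c['k1']*(s@s))
    return np.array([c['fx']*s[0]+c['cx'],c['fy']*s[1]+c['cy']])
def two(c1,p1,c2,p2):
    o1,d1=ray(c1,*p1);o2,d2=ray(c2,*p2)
    d1/=np.linalg.norm(d1);d2/=np.linalg.norm(d2)
    a=np.linalg.lstsq(np.c_[d1,-d2],o2-o1,rcond=None)[0]
    A=o1+a[0]*d1;B=o2+a[1]*d2
    return (A+B)/2,np.linalg.norm(A-B)
E
python3 - <<'E'
from h import *
o=get_obs();print({k:np.round(v,3) for k,v in o.items()},grip_depth)
for n in('scene','top','wrist'):
    c=snap(n,n+'0.png');print(n,c['fx'],c['cx'],c['k1'],np.round(-np.array(c['R']).T@np.array(c['t'])),np.round(c['R'],2).tolist())
E
```

```text
pics
{'t': np.float64(0.0), 'q': array([-1.297,  0.418, -0.01 ,  1.614,  0.005,  1.111, -0.053]), 'qd': array([ 0.001, -0.001,  0.   ,  0.001, -0.   ,  0.001,  0.001]), 'joint_efforts': array([ 1.0000e-03, -8.5128e+01,  6.3900e-01, -4.2598e+01, -4.9000e-02,
        1.9000e-02,  0.0000e+00]), 'position': array([193.992, 593.727, 204.841]), 'ee_rot': array([[-0.951,  0.311, -0.   ],
       [ 0.311,  0.951, -0.001],
       [-0.   , -0.001, -1.   ]]), 'ft_force': array([-0.626, -0.167,  0.076]), 'ft_torque': array([-0.01 , -0.001, -0.02 ]), 'grip_width': np.float64(0.999)} 18.8
scene 440.55061234180437 316.15097561693216 0.005806307874911682 [998. 468. 846.] [[-0.75, 0.67, 0.01], [0.48, 0.54, -0.69], [-0.47, -0.51, -0.72]]
top 604.7364323589571 328.514291715861 -0.011968410104784978 [ 383.  -20. 1684.] [[-0.02, -1.0, 0.01], [-1.0, 0.02, -0.08], [0.08, -0.01, -1.0]]
wrist 408.4308034665494 321.9464254104223 0.027338456938907196 [123. 616. 384.] [[0.31, 0.95, -0.0], [0.92, -0.3, 0.26], [0.25, -0.08, -0.97]]
```

View pics/scene0.png

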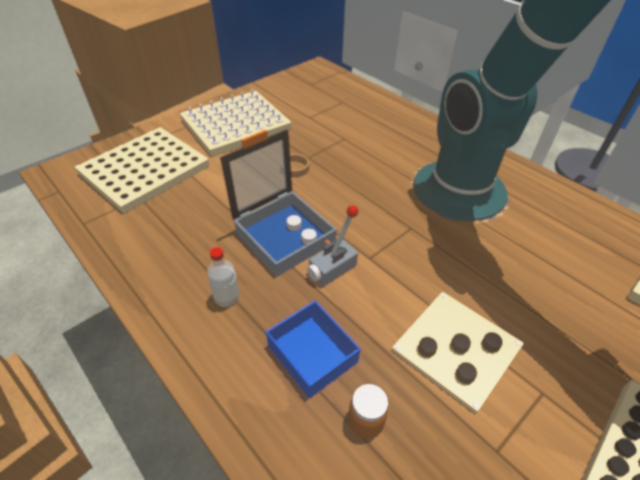

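View pics/top0.png

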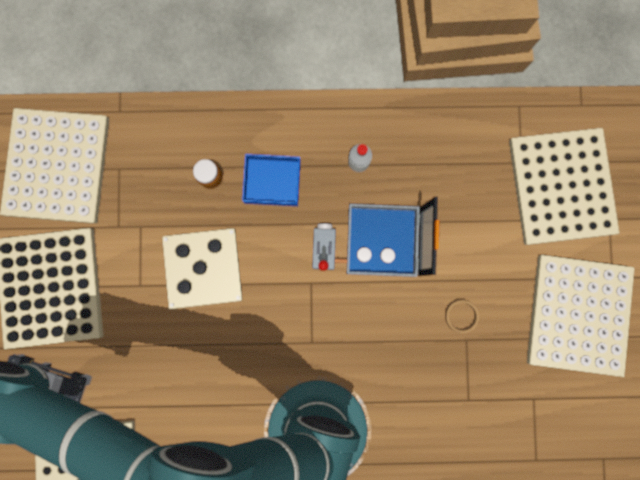

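View pics/wrist0.png

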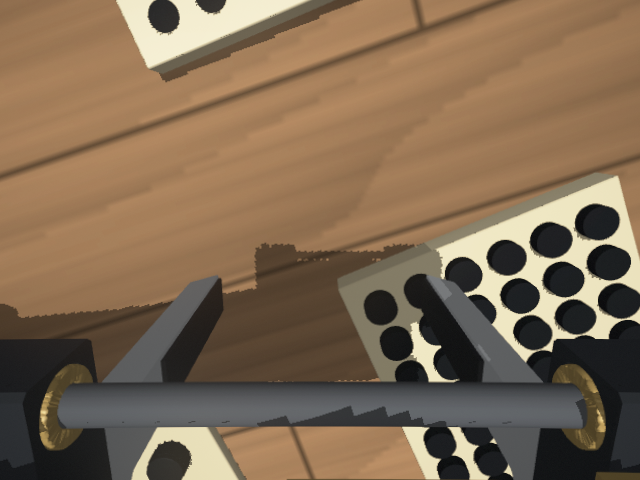

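The top view shows 4 black caps on the pallet, near (182,250), (214,246), (199,268) and (183,287). Two white caps are in the chamber at (364,255) and (388,256). The lid is upright, the bin is at (272,180), and the tester is roughly aligned with world. Next I'll measure these.

```bash
cat >> h.py <<'E'
def cents(m,lo,hi,roi):
    x0,y0,x1,y1=roi; mm=np.zeros_like(m,np.uint8); mm[y0:y1,x0:x1]=m[y0:y1,x0:x1]*255
    n,_,st,ce=cv2.connectedComponentsWithStats(mm)
    return [(ce[i].round(1),int(st[i,4])) for i in range(1,n) if lo<=st[i,4]<=hi]
def rect(m,roi):
    x0,y0,x1,y1=roi; mm=np.zeros_like(m,np.uint8); mm[y0:y1,x0:x1]=m[y0:y1,x0:x1]*255
    cs=cv2.findContours(mm,0,2)[0]; k=max(cs,key=cv2.contourArea); return cv2.boxPoints(cv2.minAreaRect(k)),k
E
python3 - <<'E'
from h import *
c=snap('top');im=c['color'].astype(int);g=im.sum(2);hsv=cv2.cvtColor(c['color'],cv2.COLOR_RGB2HSV)
print('black')
for p,a in cents(g<200,30,500,(162,228,242,308)): print(p,a,onz(c,*p,36).round(1))
print('white')
for p,a in cents((hsv[...,1]<60)&(hsv[...,2]>190),40,500,(345,200,422,280)): print(p,a,onz(c,*p,28).round(1))
blue=(hsv[...,0]>100)&(hsv[...,0]<130)&(hsv[...,1]>130)
b,k=rect(blue,(235,140,310,215)); print('bin',b.round(1).tolist(),[onz(c,*p,55).round(0)[:2].tolist() for p in b],onz(c,*b.mean(0),50).round(1))
b,k=rect(blue,(340,195,422,285)); print('floor',b.round(1).tolist(),[onz(c,*p,6).round(0)[:2].tolist() for p in b],onz(c,*b.mean(0),6).round(1))
cv2.imwrite('pics/z1.png',cv2.resize(c['color'][130:320,150:470,::-1],None,fx=2.5,fy=2.5,interpolation=2))
s=snap('scene');cv2.imwrite('pics/z2.png',cv2.resize(s['color'][100:420,200:530,::-1],None,fx=1.8,fy=1.8,interpolation=2))
E
```

```text
black
[214.  245.1] 82 [506.4 272.7  36. ]
[182.5 250.2] 103 [493.9 358.5  36. ]
[199.3 266.7] 82 [448.1 312.8  36. ]
[183.8 285.7] 80 [397.3 354.9  36. ]
white
[364.2 254.4] 151 [ 474.4 -137.2   28. ]
[387.8 255.3] 148 [ 470.8 -202.    28. ]
bin [[242.39999389648438, 202.0], [245.39999389648438, 154.0], [299.70001220703125, 157.39999389648438], [296.70001220703125, 205.39999389648438]] [[621.0, 192.0], [753.0, 183.0], [741.0, 35.0], [609.0, 45.0]] [681.9 114.2  50. ]
floor [[349.5, 270.20001220703125], [351.79998779296875, 208.39999389648438], [414.5, 210.8000030517578], [412.20001220703125, 272.6000061035156]] [[432.0, -97.0], [605.0, -107.0], [596.0, -283.0], [423.0, -271.0]] [ 513.6 -189.3    6. ]
```

View pics/z1.png

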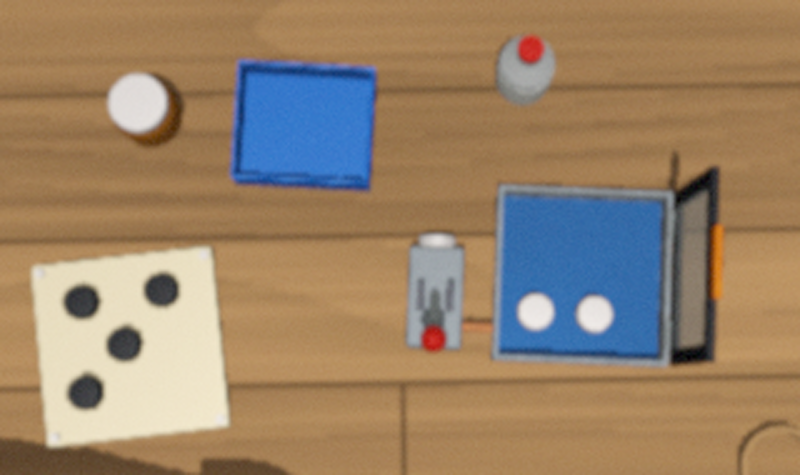

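View pics/z2.png

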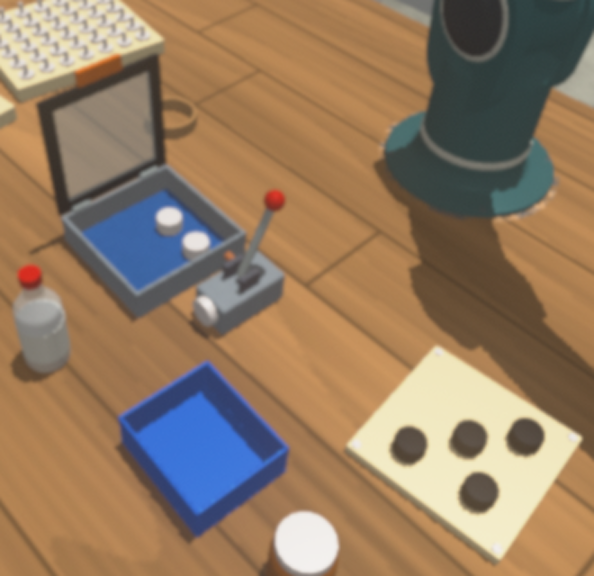

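drive_tool([
  {"z":-1.2,"rz":10.5,"claw":0.25},
  {"z":-1.2,"rz":10.5,"claw":0.25},
  {"z":-1.2,"rz":10.5,"claw":0.25},
  {"z":-1.2,"rz":10.5,"claw":0.25},
  {"z":-1.2,"rz":10.5,"claw":0.25},
  {"z":-1.2,"rz":10.5,"claw":0.25},
  {"rz":9,"claw":0.25},
], newtons=20)

```text
validation failed for argument at $.se...
```

```bash
cat >> h.py <<'E'
def go(X,c=None):
    o=get_obs();R=np.array(o['ee_rot']);d=R.T@(np.array(X,float)-np.array(o['position']))/10
    print('t %.2f pos %s delta(tool,cm) %s width %.1f F %s hd %.1f'%(o['t'],np.round(o['position'],1),d.round(2),94*o['grip_width'],np.round(o['ft_force'],1),np.degrees(np.arctan2(R[1,0],R[0,0]))),'tilt',R[2].round(3))
E
python3 - <<'E'
from h import *
go([474,-137,250])
c=snap('top')
P=[onz(c,150+u/2.5,130+v/2.5,48)[:2].round(1) for u,v in [(497,184),(676,190),(668,365),(490,358)]]
print(P,np.mean(P,0))
im=c['color'].astype(int)
for p,a in cents(im.sum(2)<300,30,500,(162,228,242,308)): print(p,a,onz(c,*p,36).round(1))
E
```

```text
t 0.25 pos [194.1 593.9 205.1] delta(tool,cm) [-49.31 -60.79  -4.45] width 94.2 F [-0.  -0.3 -0.2] hd 161.9 tilt [-0.    -0.001 -1.   ]
[array([612.8, -96.9]), array([ 603.1, -292.4]), array([ 412.3, -278.1]), array([423.3, -85.5])] [ 512.875 -188.225]
[214.2 245.5] 125 [505.3 272.2  36. ]
[182.3 250.4] 132 [493.4 359.1  36. ]
[199.4 267.2] 129 [446.8 312.6  36. ]
[184.1 286.4] 134 [395.4 354.1  36. ]
```

drive_tool([
  {"x":0,"y":0,"z":-1.2,"rx":0,"ry":0,"rz":10.5,"claw":0.25},
  {"x":0,"y":0,"z":-1.2,"rx":0,"ry":0,"rz":10.5,"claw":0.25},
], newtons=20)

```text
t: 0.55
position: [194.1, 593.4, 228.7]
ee_rot: [[-0.77, 0.638, -0.001], [0.638, 0.77, -0.002], [-0.001, -0.002, -1.0]]
ft_force: [0.6, 0.1, -1.0]
grip_width: 0.823
```

drive_tool([
  {"x":-4.4,"y":-2.4,"z":-1,"rx":0,"ry":0,"rz":10.1,"claw":0.25},
  {"x":-4.7,"y":-1.6,"z":-1,"rx":0,"ry":0,"rz":10.1,"claw":0.25},
  {"x":-5,"y":-0.8,"z":-1,"rx":0,"ry":0,"rz":10.1,"claw":0.25},
  {"x":-5,"y":0,"z":0,"rx":0,"ry":0,"rz":10.1,"claw":0.25},
  {"x":-5,"y":1,"z":0,"rx":0,"ry":0,"rz":10.1,"claw":0.25},
], newtons=20)

```text
t: 1.18
position: [282.7, 353.8, 259.8]
ee_rot: [[0.028, 1.0, -0.001], [1.0, -0.028, -0.001], [-0.001, -0.001, -1.0]]
ft_force: [-0.1, 0.0, 0.5]
grip_width: 0.626
```

Run:
```python
from h import *
go([474,-137,250])
```

```text
t 1.18 pos [282.7 353.8 259.8] delta(tool,cm) [-48.53  20.47   0.98] width 58.8 F [-0.1  0.   0.5] hd 88.4 tilt [-0.001 -0.001 -1.   ]
```

drive_tool([
  {"x":-5.4,"y":2.3,"z":0.1,"rx":0,"ry":0,"rz":-1.6,"claw":0.25},
  {"x":-5.4,"y":2.2,"z":0.1,"rx":0,"ry":0,"rz":0,"claw":0.25},
  {"x":-5.4,"y":2.2,"z":0.1,"rx":0,"ry":0,"rz":0,"claw":0.25},
  {"x":-5.4,"y":2.2,"z":0.1,"rx":0,"ry":0,"rz":0,"claw":0.25},
  {"x":-5.4,"y":2.2,"z":0.1,"rx":0,"ry":0,"rz":0,"claw":0.25},
  {"x":-5.4,"y":2.2,"z":0.1,"rx":0,"ry":0,"rz":0,"claw":0.25},
  {"x":-5.4,"y":2.2,"z":0.1,"rx":0,"ry":0,"rz":0,"claw":0.25},
  {"x":-5.4,"y":2.2,"z":0.1,"rx":0,"ry":0,"rz":0,"claw":0.25},
  {"x":-5.4,"y":2.2,"z":0.1,"rx":0,"ry":0,"rz":0,"claw":0.25},
], newtons=20)

```text
t: 2.3
position: [483.6, -148.7, 251.9]
ee_rot: [[-0.002, 1.0, 0.005], [1.0, 0.002, 0.007], [0.007, 0.005, -1.0]]
ft_force: [2.1, 1.7, 0.7]
grip_width: 0.627
```

Run:
```python
from h import *
go([474,-137,9])
c=snap('wrist','w1.png');s=snap('scene','s1.png');t=snap('top','t1.png')
print(proj(c,[474,-137,30]),proj(c,[471,-202,30]))
hsv=cv2.cvtColor(c['color'],cv2.COLOR_RGB2HSV)
for p,a in cents((hsv[...,1]<60)&(hsv[...,2]>170),300,20000,(0,0,640,480)): print(p,a,onz(c,*p,28).round(1))
```

```text
t 2.30 pos [ 483.6 -148.7  251.9] delta(tool,cm) [ 1.01 -1.09 24.29] width 58.9 F [2.1 1.7 0.7] hd 90.1 tilt [ 0.007  0.005 -1.   ]
[309.92836358 194.89974046] [307.41440745 257.74836102]
[359.6  66.7] 3419 [520.2 -19.4  28. ]
[401.7  78.2] 593 [559.3 -29.2  28. ]
[593.7 191. ] 316 [ 752.9 -133.9   28. ]
[622.8 199.8] 2121 [ 782.6 -142.7   28. ]
[257.9 226.3] 497 [ 421.1 -169.3   28. ]
[311.  257.2] 1003 [ 474.6 -202.    28. ]
[346.4 336.1] 331 [ 512.7 -291.8   28. ]
```

View pics/w1.png

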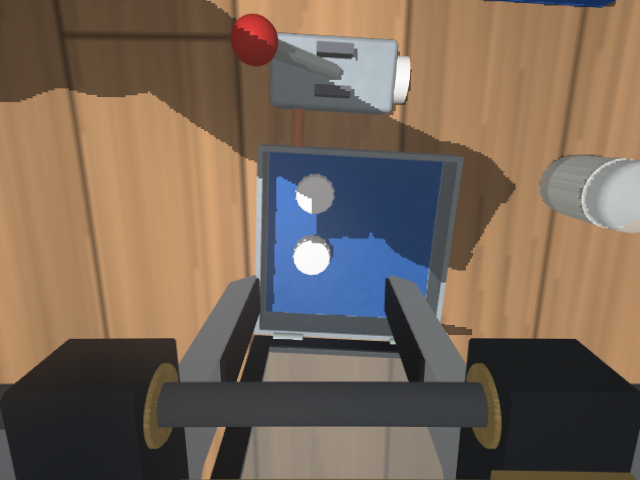

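View pics/s1.png

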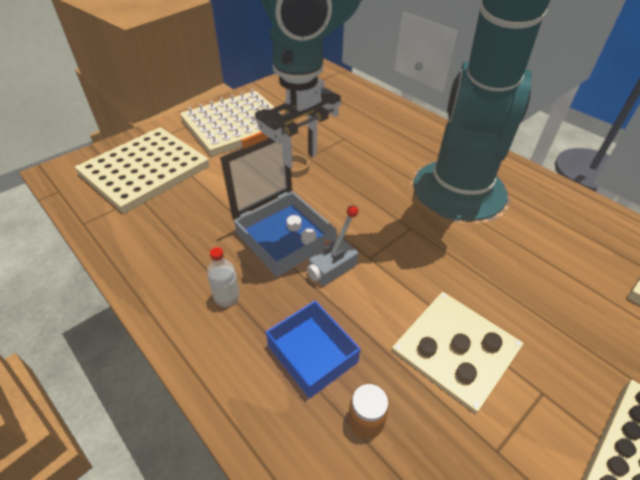

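drive_tool([
  {"x":1.1,"y":-0.8,"z":5,"rx":0,"ry":0,"rz":0,"claw":0.25},
  {"x":0,"y":0,"z":6,"rx":0,"ry":0,"rz":0,"claw":0.25},
  {"x":0,"y":0,"z":5,"rx":0,"ry":0,"rz":0,"claw":0.25},
  {"x":0,"y":0,"z":2,"rx":0,"ry":0,"rz":0,"claw":0.25},
], newtons=20)

```text
t: 2.95
position: [476.3, -132.6, 67.8]
ee_rot: [[-0.0, 1.0, 0.007], [1.0, 0.0, 0.007], [0.007, 0.007, -1.0]]
ft_force: [0.4, 0.1, 0.3]
grip_width: 0.624
```

Run:
```python
from h import *
go([476,-137,9])
c=snap('wrist','w2.png')
```

```text
t 2.95 pos [ 476.3 -132.6   67.8] delta(tool,cm) [-0.48 -0.07  5.87] width 58.7 F [0.4 0.1 0.3] hd 90.0 tilt [ 0.007  0.007 -1.   ]
```

View pics/w2.png

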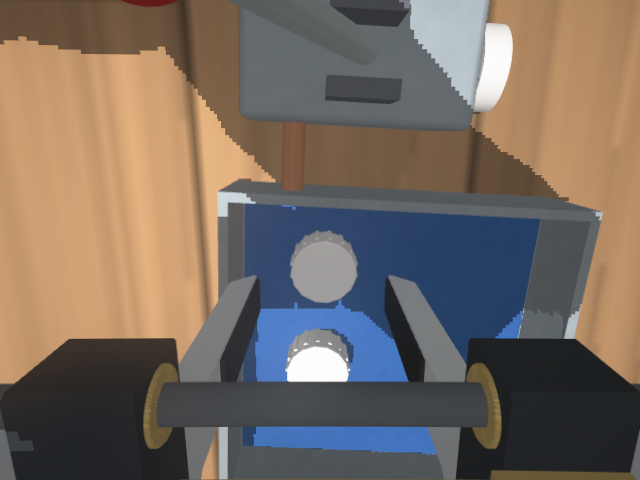

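drive_tool([
  {"x":-0.5,"y":0,"z":3,"rx":0,"ry":0,"rz":0,"claw":0.25},
  {"x":0,"y":0,"z":2,"rx":0,"ry":0,"rz":0,"claw":0.25},
  {"x":0,"y":0,"z":0.8,"rx":0,"ry":0,"rz":0,"claw":0.25},
  {"x":0,"y":0,"z":0,"rx":0,"ry":0,"rz":0,"claw":-1},
  {"x":0,"y":0,"z":0,"rx":0,"ry":0,"rz":0,"claw":-1},
  {"x":0,"y":0,"z":0,"rx":0,"ry":0,"rz":0,"claw":-1},
], newtons=25)

```text
t: 3.75
position: [478.7, -133.2, 10.5]
ee_rot: [[-0.005, 1.0, 0.01], [1.0, 0.005, 0.01], [0.01, 0.01, -1.0]]
ft_force: [-0.1, -0.3, -0.1]
grip_width: 0.396
```

drive_tool([
  {"x":0,"y":0,"z":-4,"rx":0,"ry":0,"rz":0,"claw":-1},
  {"x":0,"y":0,"z":-6,"rx":0,"ry":0,"rz":0,"claw":-1},
  {"x":2,"y":1,"z":-4,"rx":0,"ry":0,"rz":0,"claw":-1},
  {"x":4.4,"y":4.2,"z":0,"rx":0,"ry":0,"rz":0,"claw":-1},
  {"x":4.4,"y":4.2,"z":0,"rx":0,"ry":0,"rz":0,"claw":-1},
  {"x":4.4,"y":4.2,"z":0,"rx":0,"ry":0,"rz":0,"claw":-1},
  {"x":3.5,"y":3.5,"z":0,"rx":0,"ry":0,"rz":0,"claw":-1},
], newtons=25)

```text
t: 4.62
position: [651.5, 55.7, 163.9]
ee_rot: [[0.001, 1.0, 0.016], [1.0, -0.002, 0.013], [0.013, 0.016, -1.0]]
ft_force: [0.7, 0.2, -0.9]
grip_width: 0.4
```

```bash
cat >> h.py <<'E'
def bin_top(c):
    hsv=cv2.cvtColor(c['color'],cv2.COLOR_RGB2HSV)
    blue=(hsv[...,0]>100)&(hsv[...,0]<130)&(hsv[...,1]>130)
    b,k=rect(blue,(215,110,335,235)); return onz(c,*b.mean(0),50).round(1), b.round(0).tolist()
E
python3 - <<'E'
from h import *
t=snap('top','t2.png');print(bin_top(t))
go([682,85,20])
s=snap('scene','s2.png')
E
```

```text
(array([693.1, 180.9,  50. ]), [[242.0, 197.0], [246.0, 155.0], [251.0, 155.0], [248.0, 197.0]])
t 4.67 pos [654.5  61.6 163.4] delta(tool,cm) [ 2.13  2.52 14.42] width 37.4 F [-1.9  7.8 -1.7] hd 90.2 tilt [ 0.014  0.017 -1.   ]
```

View pics/s2.png

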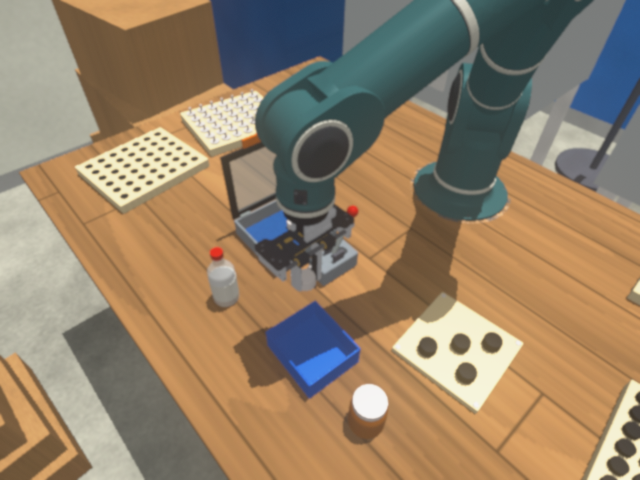

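View pics/t2.png

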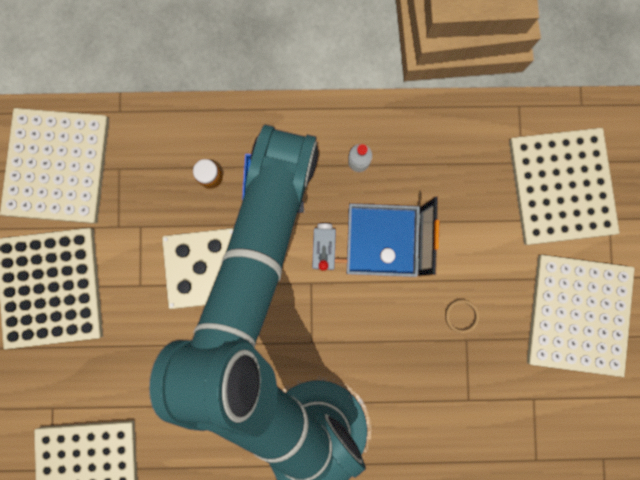

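drive_tool([
  {"x":1.8,"y":2.4,"z":2,"rx":0.9,"ry":-0.8,"rz":0,"claw":-1},
  {"x":0.3,"y":0,"z":5,"rx":0,"ry":0,"rz":0,"claw":-1},
  {"x":0,"y":0,"z":5,"rx":0,"ry":0,"rz":0,"claw":-1},
  {"x":0,"y":0,"z":1,"rx":0,"ry":0,"rz":0,"claw":-1},
], newtons=25)

```text
t: 5.22
position: [678.8, 80.6, 33.1]
ee_rot: [[-0.004, 1.0, 0.003], [1.0, 0.004, -0.001], [-0.001, 0.003, -1.0]]
ft_force: [0.1, -0.6, -0.1]
grip_width: 0.398
```

Run:
```python
from h import *
go([682,85,12])
c=snap('wrist','w3.png')
```

```text
t 5.22 pos [678.8  80.6  33.1] delta(tool,cm) [0.44 0.31 2.11] width 37.4 F [ 0.1 -0.6 -0.1] hd 90.2 tilt [-0.001  0.003 -1.   ]
```

View pics/w3.png

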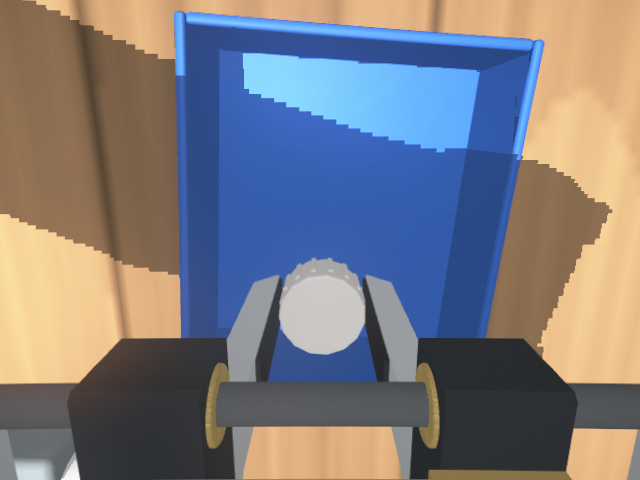

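drive_tool([
  {"x":0,"y":0,"z":1.5,"rx":0,"ry":0,"rz":0,"claw":-1},
  {"x":0,"y":0,"z":0.6,"rx":0,"ry":0,"rz":0,"claw":-1},
  {"x":0,"y":0,"z":0,"rx":0,"ry":0,"rz":0,"claw":0.2},
  {"x":0,"y":0,"z":0,"rx":0,"ry":0,"rz":0,"claw":0.2},
  {"x":0,"y":0,"z":-4,"rx":0,"ry":0,"rz":0,"claw":0.2},
  {"x":0,"y":0,"z":-6,"rx":0,"ry":0,"rz":0,"claw":0.2},
  {"x":-1,"y":-1,"z":-4,"rx":0,"ry":0,"rz":0,"claw":0.25},
], newtons=25)

```text
t: 6.15
position: [669.7, 70.6, 159.1]
ee_rot: [[-0.004, 1.0, 0.008], [1.0, 0.004, -0.001], [-0.001, 0.008, -1.0]]
ft_force: [0.6, -0.1, 0.4]
grip_width: 0.627
```

Run:
```python
from h import *
go([475,-202,150])
c=snap('wrist','w4.png')
t=snap('top','t4.png')
hsv=cv2.cvtColor(t['color'],cv2.COLOR_RGB2HSV)
for p,a in cents((hsv[...,1]<60)&(hsv[...,2]>190),40,500,(345,200,422,280)): print(p,a,onz(t,*p,28).round(1))
```

```text
t 6.15 pos [669.7  70.6 159.1] delta(tool,cm) [-27.17 -19.6    0.8 ] width 58.9 F [ 0.6 -0.1  0.4] hd 90.3 tilt [-0.001  0.008 -1.   ]
[387.8 255.3] 146 [ 470.8 -202.    28. ]
```

View pics/w4.png

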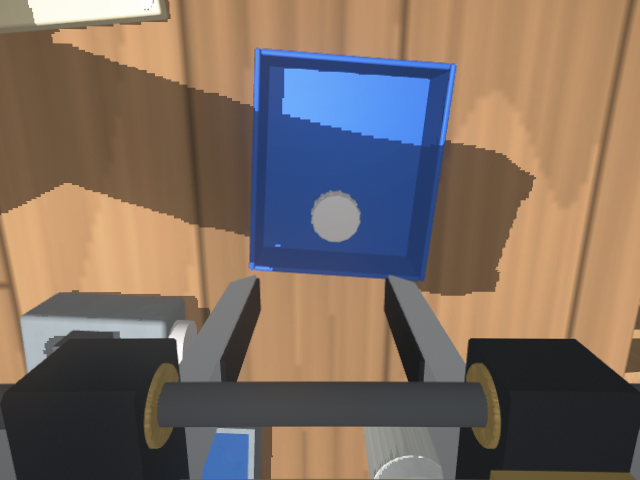

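drive_tool([
  {"x":-4.2,"y":-3,"z":0,"rx":0.4,"ry":0,"rz":0.3,"claw":0.25},
  {"x":-4.5,"y":-3.3,"z":0,"rx":0,"ry":0,"rz":0,"claw":0.25},
  {"x":-4.5,"y":-3.3,"z":0,"rx":0,"ry":0,"rz":0,"claw":0.25},
  {"x":-4.5,"y":-3.3,"z":0,"rx":0,"ry":0,"rz":0,"claw":0.25},
  {"x":-4.5,"y":-3.3,"z":0,"rx":0,"ry":0,"rz":0,"claw":0.25},
  {"x":-3.5,"y":-2.5,"z":0,"rx":0,"ry":0,"rz":0,"claw":0.25},
  {"x":0,"y":0,"z":2,"rx":0,"ry":0,"rz":0,"claw":0.25},
  {"x":0,"y":0,"z":4,"rx":0,"ry":0,"rz":0,"claw":0.25},
], newtons=25)

```text
t: 7.25
position: [479.8, -194.9, 100.9]
ee_rot: [[0.003, 1.0, 0.014], [1.0, -0.003, 0.001], [0.001, 0.014, -1.0]]
ft_force: [1.1, 0.5, -1.1]
grip_width: 0.628
```

Run:
```python
from h import *
go([474,-202,10])
c=snap('wrist','w5.png')
```

```text
t 7.25 pos [ 479.8 -194.9  100.9] delta(tool,cm) [-0.72 -0.7   9.08] width 59.0 F [ 1.1  0.5 -1.1] hd 89.9 tilt [ 0.001  0.014 -1.   ]
```

View pics/w5.png

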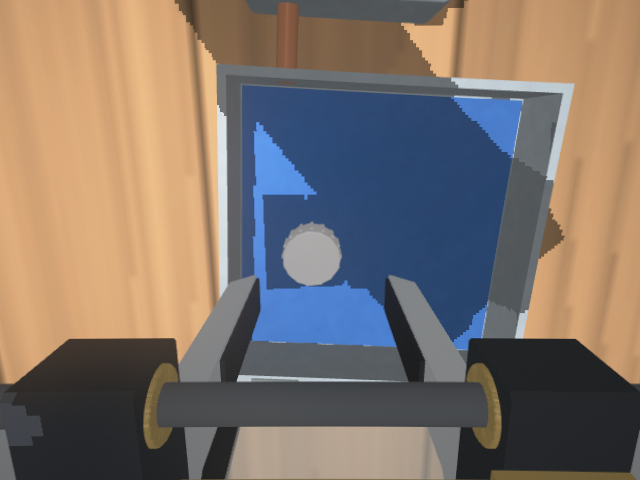

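drive_tool([
  {"x":-0.6,"y":-0.7,"z":4,"rx":0.8,"ry":0,"rz":0,"claw":0.25},
  {"x":-0.2,"y":0,"z":3,"rx":0,"ry":0,"rz":0,"claw":0.25},
  {"x":0,"y":0,"z":1.4,"rx":0,"ry":0,"rz":0,"claw":0.25},
  {"x":0,"y":0,"z":0.5,"rx":0,"ry":0,"rz":0,"claw":0.25},
  {"x":0,"y":0,"z":0,"rx":0,"ry":0,"rz":0,"claw":-1},
  {"x":0,"y":0,"z":0,"rx":0,"ry":0,"rz":0,"claw":-1},
  {"x":0,"y":0,"z":0,"rx":0,"ry":0,"rz":0,"claw":-1},
], newtons=25)

```text
t: 8.18
position: [472.1, -201.9, 8.0]
ee_rot: [[0.002, 1.0, -0.004], [1.0, -0.002, 0.001], [0.001, -0.004, -1.0]]
ft_force: [-0.3, -0.8, -0.6]
grip_width: 0.399
```

Run:
```python
from h import *
go([682,140,150])
```

```text
t 8.18 pos [ 472.1 -201.9    8. ] delta(tool,cm) [ 34.24  20.88 -14.24] width 37.5 F [-0.3 -0.8 -0.6] hd 89.9 tilt [ 0.001 -0.004 -1.   ]
```

drive_tool([
  {"x":0,"y":0,"z":-4,"rx":0,"ry":0,"rz":0,"claw":-1},
  {"x":0,"y":0,"z":-6,"rx":0,"ry":0,"rz":0,"claw":-1},
  {"x":2,"y":2,"z":-3.5,"rx":0,"ry":0,"rz":0,"claw":-1},
  {"x":4.8,"y":3.1,"z":0,"rx":0,"ry":0,"rz":0,"claw":-1},
  {"x":5,"y":3.1,"z":0,"rx":0,"ry":0,"rz":0,"claw":-1},
  {"x":5,"y":3.1,"z":0,"rx":0,"ry":0,"rz":0,"claw":-1},
  {"x":5,"y":3.1,"z":0,"rx":0,"ry":0,"rz":0,"claw":-1},
  {"x":5,"y":3.1,"z":0,"rx":0,"ry":0,"rz":0,"claw":-1},
  {"x":4,"y":2,"z":0,"rx":0,"ry":0,"rz":0,"claw":-1},
  {"x":1,"y":0.5,"z":0,"rx":0,"ry":0,"rz":0,"claw":-1},
], newtons=25)

```text
t: 9.43
position: [679.9, 125.9, 152.6]
ee_rot: [[0.004, 1.0, 0.002], [1.0, -0.004, 0.004], [0.004, 0.002, -1.0]]
ft_force: [0.1, -0.7, -0.3]
grip_width: 0.399
```

Run:
```python
from h import *
go([682,140,20])
c=snap('wrist','w6.png')
```

```text
t 9.43 pos [679.9 125.9 152.6] delta(tool,cm) [ 1.36  0.17 13.27] width 37.5 F [ 0.1 -0.7 -0.3] hd 89.8 tilt [ 0.004  0.002 -1.   ]
```

View pics/w6.png

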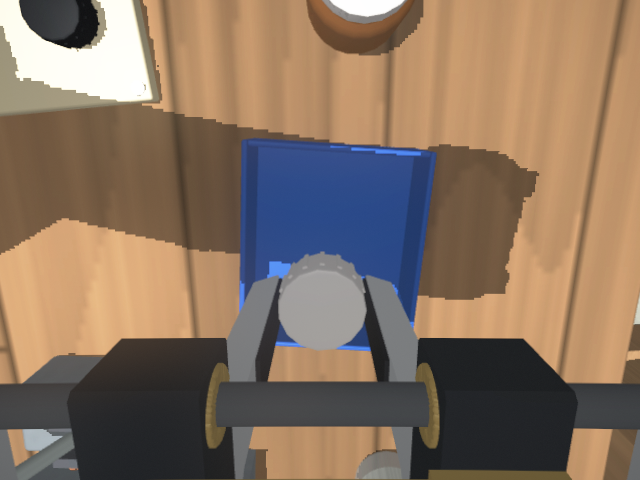

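drive_tool([
  {"x":1.4,"y":0.1,"z":3,"rx":0,"ry":0,"rz":0,"claw":-1},
  {"x":0,"y":0,"z":5,"rx":0,"ry":0,"rz":0,"claw":-1},
  {"x":0,"y":0,"z":3,"rx":0,"ry":0,"rz":0,"claw":-1},
  {"x":0,"y":0,"z":1,"rx":0,"ry":0,"rz":0,"claw":-1},
], newtons=25)

```text
t: 9.98
position: [681.6, 135.7, 32.7]
ee_rot: [[0.009, 1.0, 0.006], [1.0, -0.009, 0.003], [0.003, 0.006, -1.0]]
ft_force: [0.1, -0.8, -0.2]
grip_width: 0.394
```

Run:
```python
from h import *
go([682,140,9])
c=snap('wrist','w7.png')
```

```text
t 9.97 pos [681.6 135.7  32.7] delta(tool,cm) [0.42 0.03 2.37] width 37.1 F [ 0.1 -0.8 -0.2] hd 89.5 tilt [ 0.003  0.006 -1.   ]
```

View pics/w7.png

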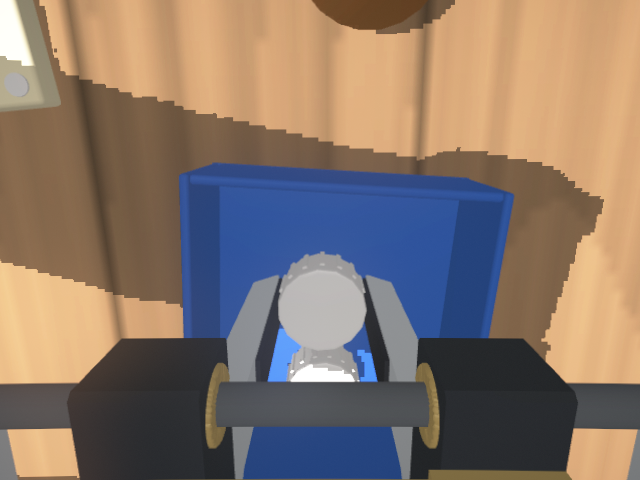

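drive_tool([
  {"x":0.3,"y":0,"z":1.6,"rx":0,"ry":0,"rz":0,"claw":-1},
  {"x":0,"y":0,"z":0.7,"rx":0,"ry":0,"rz":0,"claw":-1},
  {"x":0,"y":0,"z":0,"rx":0,"ry":0,"rz":0,"claw":0.2},
  {"x":0,"y":0,"z":0,"rx":0,"ry":0,"rz":0,"claw":0.2},
  {"x":0,"y":0,"z":-4,"rx":0,"ry":0,"rz":0,"claw":0.2},
  {"x":0,"y":0,"z":-6,"rx":0,"ry":0,"rz":0,"claw":0.2},
  {"x":0,"y":-3,"z":-3,"rx":0,"ry":0,"rz":-0.5,"claw":0.25},
  {"x":2,"y":-5,"z":0,"rx":0,"ry":0,"rz":0,"claw":0.25},
], newtons=25)

```text
t: 11.02
position: [603.0, 155.9, 145.8]
ee_rot: [[0.004, 1.0, 0.012], [1.0, -0.004, 0.003], [0.003, 0.012, -1.0]]
ft_force: [0.1, 1.8, 1.3]
grip_width: 0.626
```

```bash
cat >> h.py <<'E'
def blk(c):
    g=c['color'].astype(int).sum(2)
    for p,a in cents(g<300,30,200,(150,215,255,320)): print('blk',p,a,onz(c,*p,36).round(1))
E
python3 - <<'E'
from h import *
go([505,272,150])
c=snap('wrist','w8.png');t=snap('top','t8.png');blk(t)
E
```

```text
t 11.03 pos [603.  155.9 145.8] delta(tool,cm) [11.58 -9.84 -0.51] width 58.8 F [0.1 1.8 1.3] hd 89.8 tilt [ 0.003  0.012 -1.   ]
blk [182.4 250.4] 134 [493.4 358.8  36. ]
```

View pics/w8.png

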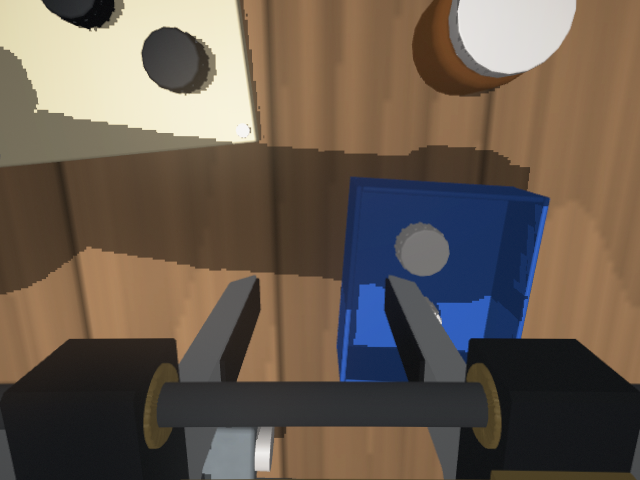

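View pics/t8.png

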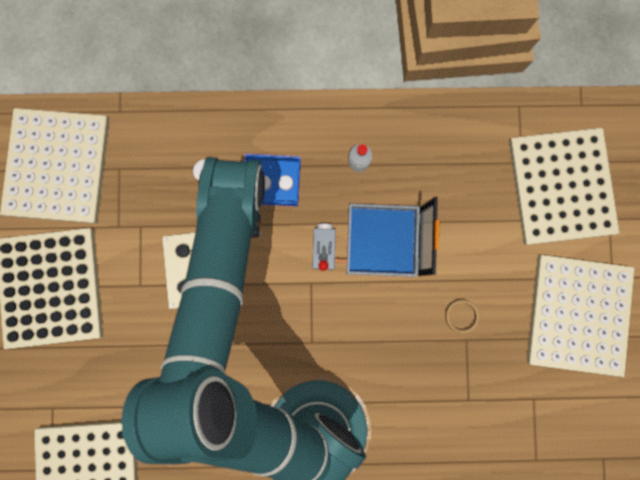

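drive_tool([
  {"x":4,"y":-3.5,"z":0,"rx":0.7,"ry":0,"rz":0,"claw":0.25},
  {"x":4,"y":-3.5,"z":0,"rx":0,"ry":0,"rz":0,"claw":0.25},
  {"x":2.7,"y":-2,"z":1,"rx":0,"ry":0,"rz":0,"claw":0.25},
  {"x":0,"y":0,"z":3,"rx":0,"ry":0,"rz":0,"claw":0.25},
], newtons=25)

```text
t: 11.62
position: [507.6, 271.5, 107.5]
ee_rot: [[-0.001, 1.0, -0.001], [1.0, 0.001, 0.01], [0.01, -0.001, -1.0]]
ft_force: [0.6, -0.0, 0.2]
grip_width: 0.626
```

```bash
cat >> h.py <<'E'
def wblk(f,z=39):
    c=snap('wrist',f); g=c['color'].astype(int).max(2)
    for p,a in cents(g<110,400,6000,(100,0,560,335)): print('wblk',p,a,onz(c,*p,z).round(1))
E
python3 - <<'E'
from h import *
go([505,272,20])
wblk('w9.png')
E
```

```text
t 11.62 pos [507.6 271.5 107.5] delta(tool,cm) [-0.03 -0.26  8.76] width 58.8 F [ 0.6 -0.   0.2] hd 90.1 tilt [ 0.01  -0.001 -1.   ]
wblk [301.9 100.8] 3457 [497. 361.  39.]
wblk [137.2 108.7] 4261 [402.2 356.2  39. ]
wblk [228.1 180.4] 3321 [451.9 315.4  39. ]
wblk [321.3 243.2] 3064 [508.2 276.1  39. ]
```

View pics/w9.png

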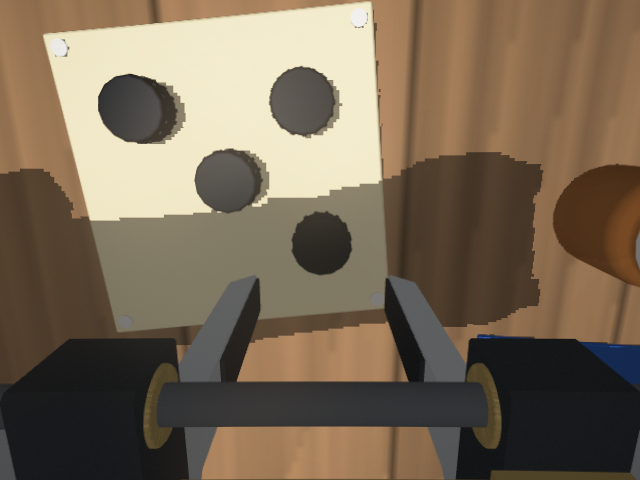

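drive_tool([
  {"x":0.2,"y":-0.1,"z":4,"rx":0,"ry":-0.5,"rz":0,"claw":0.25},
  {"x":0,"y":0,"z":3,"rx":0,"ry":0,"rz":0,"claw":0.25},
  {"x":0,"y":0,"z":1.2,"rx":0,"ry":0,"rz":0,"claw":0.25},
  {"x":0,"y":0,"z":0.4,"rx":0,"ry":0,"rz":0,"claw":0.25},
  {"x":0,"y":0,"z":0,"rx":0,"ry":0,"rz":0,"claw":-1},
  {"x":0,"y":0,"z":0,"rx":0,"ry":0,"rz":0,"claw":-1},
  {"x":0,"y":0,"z":0,"rx":0,"ry":0,"rz":0,"claw":-1},
], newtons=25)

```text
t: 12.55
position: [509.1, 271.5, 20.4]
ee_rot: [[0.002, 1.0, 0.001], [1.0, -0.002, 0.0], [0.0, 0.001, -1.0]]
ft_force: [-0.2, -0.1, -0.8]
grip_width: 0.398
```

Run:
```python
from h import *
y=np.radians(-3.4);ex=np.array([np.cos(y),np.sin(y)]);ey=np.array([-np.sin(y),np.cos(y)]);C=np.array([513,-189])
for a,b in [(-40,-42),(40,-42),(-40,38),(40,38)]: print((C+a*ex+b*ey).round(0))
print('ball',(C-80*ex+160*ey).round(0),'piv',(C-30*ex+160*ey).round(0))
go([550,-150,160])
```

```text
[ 471. -229.]
[ 550. -233.]
[ 475. -149.]
[ 555. -153.]
ball [443. -25.] piv [493. -28.]
t 12.55 pos [509.1 271.5  20.4] delta(tool,cm) [-42.14   4.19 -13.98] width 37.4 F [-0.2 -0.1 -0.8] hd 89.9 tilt [ 0.     0.001 -1.   ]
```

drive_tool([
  {"x":0,"y":0,"z":-4,"rx":0,"ry":0,"rz":0,"claw":-1},
  {"x":0,"y":0,"z":-6,"rx":0,"ry":0,"rz":0,"claw":-1},
  {"x":-2,"y":1,"z":-5,"rx":0,"ry":0,"rz":0,"claw":-1},
  {"x":-6,"y":1,"z":0,"rx":0,"ry":0,"rz":0,"claw":-1},
  {"x":-6,"y":1,"z":0,"rx":0,"ry":0,"rz":0,"claw":-1},
  {"x":-6,"y":1,"z":0,"rx":0,"ry":0,"rz":0,"claw":-1},
  {"x":-6,"y":0,"z":0,"rx":0,"ry":0,"rz":0,"claw":-1},
  {"x":-6,"y":0,"z":0,"rx":0,"ry":0,"rz":0,"claw":-1},
  {"x":-6,"y":0,"z":0,"rx":0,"ry":0,"rz":0,"claw":-1},
  {"x":-4,"y":0,"z":0,"rx":0,"ry":0,"rz":0,"claw":-1},
], newtons=25)

```text
t: 13.8
position: [551.2, -157.1, 178.8]
ee_rot: [[-0.006, 1.0, 0.007], [1.0, 0.006, 0.003], [0.003, 0.007, -1.0]]
ft_force: [0.5, -0.2, -0.3]
grip_width: 0.395
```

Run:
```python
from h import *
go([552,-206,15])
```

```text
t 13.80 pos [ 551.2 -157.1  178.8] delta(tool,cm) [-4.94 -0.07 16.37] width 37.1 F [ 0.5 -0.2 -0.3] hd 90.4 tilt [ 0.003  0.007 -1.   ]
```

drive_tool([
  {"x":-3.5,"y":0,"z":2,"rx":0.4,"ry":0,"rz":0.4,"claw":-1},
  {"x":-1,"y":0,"z":5,"rx":0,"ry":0,"rz":0,"claw":-1},
  {"x":0,"y":0,"z":5,"rx":0,"ry":0,"rz":0,"claw":-1},
  {"x":0,"y":0,"z":2.5,"rx":0,"ry":0,"rz":0,"claw":-1},
  {"x":0,"y":0,"z":1,"rx":0,"ry":0,"rz":0,"claw":-1},
], newtons=25)

```text
t: 14.42
position: [552.3, -208.0, 22.3]
ee_rot: [[0.006, 1.0, 0.005], [1.0, -0.006, 0.002], [0.002, 0.005, -1.0]]
ft_force: [-0.1, 0.1, -0.3]
grip_width: 0.395
```

Run:
```python
from h import *
go([552,-206,13])
snap('wrist','w10.png');snap('scene','s10.png')
```

```text
t 14.43 pos [ 552.3 -208.    22.3] delta(tool,cm) [ 0.19 -0.04  0.93] width 37.1 F [-0.1  0.1 -0.3] hd 89.6 tilt [ 0.002  0.005 -1.   ]
```

View pics/w10.png

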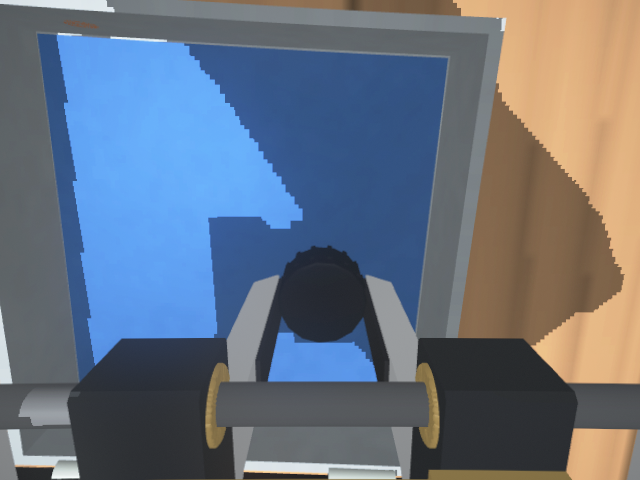

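View pics/s10.png

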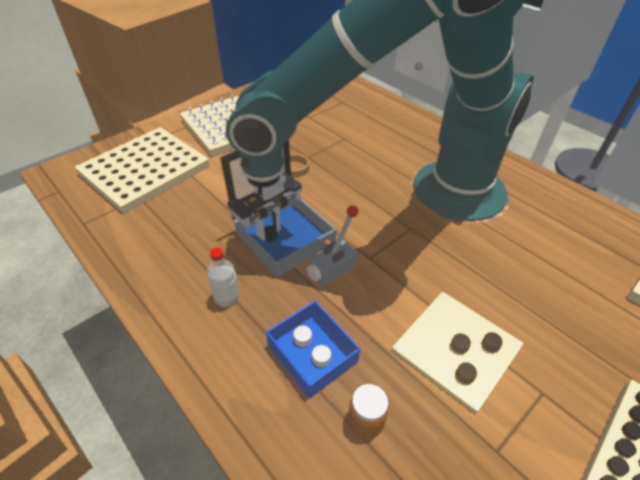

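drive_tool([
  {"x":0.1,"y":0,"z":0.9,"rx":0,"ry":0,"rz":0,"claw":-1},
  {"x":0,"y":0,"z":0.1,"rx":0,"ry":0,"rz":0,"claw":-1},
  {"x":0,"y":0,"z":0,"rx":0,"ry":0,"rz":0,"claw":0.05},
  {"x":0,"y":0,"z":0,"rx":0,"ry":0,"rz":0,"claw":0.05},
  {"x":0,"y":0,"z":-3,"rx":0,"ry":0,"rz":0,"claw":0.05},
  {"x":0,"y":0,"z":-6,"rx":0,"ry":0,"rz":0,"claw":0.05},
  {"x":0,"y":0,"z":-6,"rx":0,"ry":0,"rz":0,"claw":0.25},
  {"x":4,"y":0,"z":-2,"rx":0,"ry":0,"rz":0,"claw":0.25},
  {"x":6,"y":0,"z":0,"rx":0,"ry":0,"rz":0,"claw":0.25},
  {"x":6,"y":0,"z":0,"rx":0,"ry":0,"rz":0,"claw":0.25},
], newtons=25)

```text
t: 15.78
position: [553.7, -47.9, 192.8]
ee_rot: [[0.014, 1.0, 0.012], [1.0, -0.014, 0.001], [0.001, 0.012, -1.0]]
ft_force: [0.4, 0.9, -0.9]
grip_width: 0.631
```

```bash
cat >> h.py <<'E'
def blkch(c):
    g=c['color'].astype(int).max(2)
    for p,a in cents(g<75,30,400,(350,207,417,274)): print('chamber',p,a,onz(c,*p,27).round(1))
E
python3 - <<'E'
from h import *
go([448,314,170])
t=snap('top','t11.png');blk(t);blkch(t)
E
```

```text
t 15.78 pos [553.7 -47.9 192.8] delta(tool,cm) [ 36.04 -11.09   2.19] width 59.3 F [ 0.4  0.9 -0.9] hd 89.2 tilt [ 0.001  0.012 -1.   ]
blk [217.8 224.8] 67 [561.9 262.2  36. ]
blk [182.3 250.4] 132 [493.4 359.1  36. ]
blk [199.3 267.2] 130 [446.8 312.8  36. ]
blk [184.1 286.3] 134 [395.7 354.1  36. ]
chamber [363.2 217.2] 51 [ 577.3 -136.9   27. ]
chamber [387.2 226.1] 114 [ 551.5 -202.5   27. ]
```

View pics/t11.png

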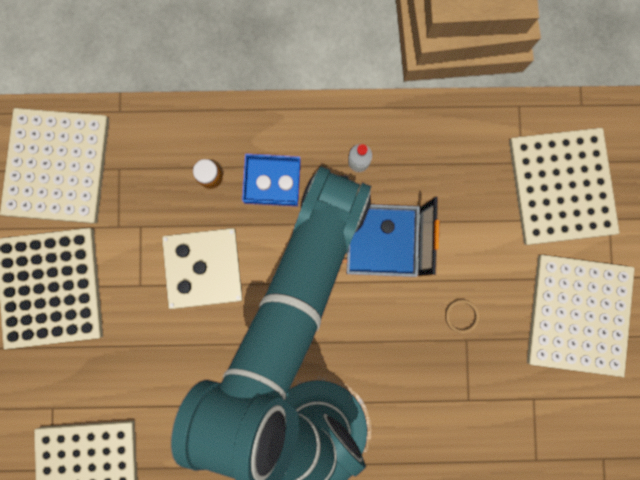

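drive_tool([
  {"x":4.8,"y":0,"z":0,"rx":0.7,"ry":0,"rz":-0.8,"claw":0.25},
  {"x":5.2,"y":-1,"z":0,"rx":0,"ry":0,"rz":0,"claw":0.25},
  {"x":5.5,"y":-2,"z":0,"rx":0,"ry":0,"rz":0,"claw":0.25},
  {"x":5.5,"y":-2,"z":0.5,"rx":0,"ry":0,"rz":0,"claw":0.25},
  {"x":5.5,"y":-2,"z":1,"rx":0,"ry":0,"rz":0,"claw":0.25},
  {"x":5,"y":-2,"z":1,"rx":0,"ry":0,"rz":0,"claw":0.25},
  {"x":3,"y":-1.2,"z":2,"rx":0,"ry":0,"rz":0,"claw":0.25},
  {"x":0,"y":0,"z":3,"rx":0,"ry":0,"rz":0,"claw":0.25},
], newtons=25)

```text
t: 16.82
position: [446.1, 320.2, 120.7]
ee_rot: [[-0.014, 1.0, 0.004], [1.0, 0.014, 0.01], [0.01, 0.004, -1.0]]
ft_force: [-0.2, -0.5, 0.6]
grip_width: 0.625
```

Run:
```python
from h import *
go([448,313,20])
wblk('w12.png')
```

```text
t 16.82 pos [446.1 320.2 120.7] delta(tool,cm) [-0.82  0.14 10.06] width 58.8 F [-0.2 -0.5  0.6] hd 90.8 tilt [ 0.01   0.004 -1.   ]
wblk [258.   44.6] 457 [408.4 441.2  39. ]
wblk [397.7 182.6] 2992 [495.3 362.   39. ]
wblk [247.7 187. ] 2880 [399.5 357.9  39. ]
wblk [324.7 249.2] 2820 [449.4 317.2  39. ]
wblk [408.4 309. ] 2561 [507.9 274.9  39. ]
```

View pics/w12.png

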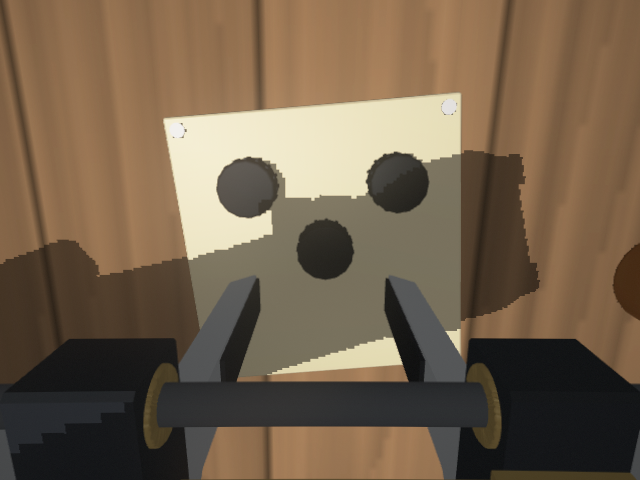

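drive_tool([
  {"x":-0.8,"y":0.2,"z":4,"rx":0.2,"ry":-0.5,"rz":0.8,"claw":0.25},
  {"x":0,"y":0,"z":4,"rx":0,"ry":0,"rz":0,"claw":0.25},
  {"x":0,"y":0,"z":1.4,"rx":0,"ry":0,"rz":0,"claw":0.25},
  {"x":0,"y":0,"z":0.5,"rx":0,"ry":0,"rz":0,"claw":0.25},
  {"x":0,"y":0,"z":0,"rx":0,"ry":0,"rz":0,"claw":-1},
  {"x":0,"y":0,"z":0,"rx":0,"ry":0,"rz":0,"claw":-1},
  {"x":0,"y":0,"z":0,"rx":0,"ry":0,"rz":0,"claw":-1},
], newtons=25)

```text
t: 17.75
position: [450.1, 310.7, 21.1]
ee_rot: [[0.002, 1.0, 0.002], [1.0, -0.002, 0.001], [0.001, 0.002, -1.0]]
ft_force: [-0.7, -0.6, 0.5]
grip_width: 0.399
```

Run:
```python
from h import *
go([472,-205,215])
```

```text
t 17.75 pos [450.1 310.7  21.1] delta(tool,cm) [-51.55   2.35 -19.44] width 37.5 F [-0.7 -0.6  0.5] hd 89.9 tilt [ 0.001  0.002 -1.   ]
```

drive_tool([
  {"x":0,"y":0,"z":-4,"rx":0,"ry":0,"rz":0,"claw":-1},
  {"x":0,"y":0,"z":-6,"rx":0,"ry":0,"rz":0,"claw":-1},
  {"x":-3,"y":1,"z":-5,"rx":0,"ry":0,"rz":0,"claw":-1},
  {"x":-5.5,"y":2,"z":-2,"rx":0,"ry":0,"rz":0,"claw":-1},
  {"x":-5.5,"y":2,"z":0,"rx":0,"ry":0,"rz":0,"claw":-1},
  {"x":-5.8,"y":2,"z":0,"rx":0,"ry":0,"rz":0,"claw":-1},
  {"x":-6,"y":0,"z":0,"rx":0,"ry":0,"rz":0,"claw":-1},
  {"x":-6,"y":0,"z":0,"rx":0,"ry":0,"rz":0,"claw":-1},
  {"x":-5.8,"y":-1,"z":0,"rx":0,"ry":0,"rz":0,"claw":-1},
], newtons=25)

```text
t: 18.88
position: [512.8, -71.9, 199.9]
ee_rot: [[-0.008, 1.0, 0.008], [1.0, 0.007, 0.005], [0.005, 0.008, -1.0]]
ft_force: [1.3, 0.2, 0.0]
grip_width: 0.397
```

Run:
```python
from h import *
go([472,-205,15])
```

```text
t 18.88 pos [512.8 -71.9 199.9] delta(tool,cm) [-13.37  -4.32  18.4 ] width 37.3 F [1.3 0.2 0. ] hd 90.4 tilt [ 0.005  0.008 -1.   ]
```

drive_tool([
  {"x":-5,"y":-1.2,"z":0,"rx":0.4,"ry":-0.3,"rz":0.4,"claw":-1},
  {"x":-5,"y":-1.6,"z":0,"rx":0,"ry":0,"rz":0,"claw":-1},
  {"x":-2,"y":-1.2,"z":3,"rx":0,"ry":0,"rz":0,"claw":-1},
  {"x":-0.4,"y":0,"z":6,"rx":0,"ry":0,"rz":0,"claw":-1},
  {"x":0,"y":0,"z":4,"rx":0,"ry":0,"rz":0,"claw":-1},
  {"x":0,"y":0,"z":2,"rx":0,"ry":0,"rz":0,"claw":-1},
], newtons=25)

```text
t: 19.62
position: [472.4, -205.3, 49.7]
ee_rot: [[0.007, 1.0, 0.009], [1.0, -0.007, -0.001], [-0.001, 0.009, -1.0]]
ft_force: [0.5, -0.8, 0.1]
grip_width: 0.395
```

Run:
```python
from h import *
go([472,-205,13])
snap('wrist','w13.png')
```

```text
t 19.62 pos [ 472.4 -205.3   49.7] delta(tool,cm) [ 0.03 -0.08  3.67] width 37.1 F [ 0.5 -0.8  0.1] hd 89.6 tilt [-0.001  0.009 -1.   ]
```

View pics/w13.png

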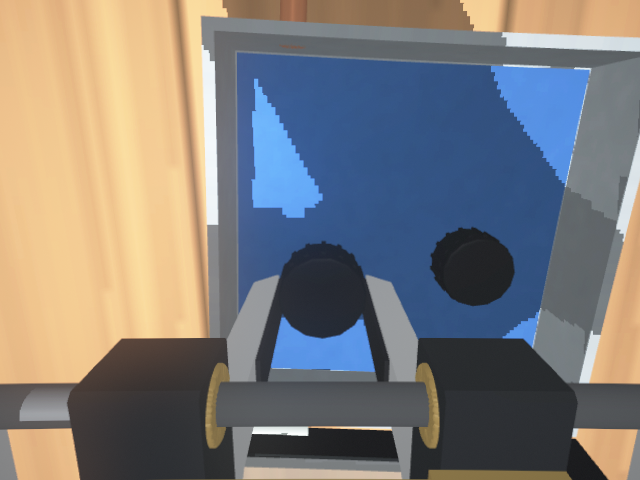

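drive_tool([
  {"x":0,"y":0,"z":2.5,"rx":0.4,"ry":0,"rz":-0.4,"claw":-1},
  {"x":0,"y":0,"z":1,"rx":0,"ry":0,"rz":0,"claw":-1},
  {"x":0,"y":0,"z":0.2,"rx":0,"ry":0,"rz":0,"claw":-1},
  {"x":0,"y":0,"z":0,"rx":0,"ry":0,"rz":0,"claw":0.05},
  {"x":0,"y":0,"z":0,"rx":0,"ry":0,"rz":0,"claw":0.05},
  {"x":0,"y":0,"z":-3,"rx":0,"ry":0,"rz":0,"claw":0.05},
  {"x":0,"y":0,"z":-6,"rx":0,"ry":0,"rz":0,"claw":0.05},
  {"x":0,"y":1,"z":-6,"rx":0,"ry":0,"rz":0,"claw":0.25},
  {"x":2,"y":3,"z":-4,"rx":0,"ry":0,"rz":0,"claw":0.25},
  {"x":5,"y":2,"z":0,"rx":0,"ry":0,"rz":0,"claw":0.25},
], newtons=25)

```text
t: 20.92
position: [533.1, -137.5, 213.2]
ee_rot: [[0.008, 1.0, 0.008], [1.0, -0.008, -0.001], [-0.001, 0.008, -1.0]]
ft_force: [0.1, 0.2, -1.0]
grip_width: 0.622
```

Run:
```python
from h import *
go([496,358,170])
t=snap('top','t14.png');blk(t);blkch(t);snap('wrist','w14.png')
```

```text
t 20.93 pos [ 533.1 -137.5  213.2] delta(tool,cm) [49.52 -4.13  4.26] width 58.5 F [ 0.1  0.2 -1. ] hd 89.6 tilt [-0.001  0.008 -1.   ]
blk [222.7 224.7] 45 [561.9 248.8  36. ]
blk [182.3 250.3] 133 [493.6 359.1  36. ]
blk [184.1 286.4] 134 [395.4 354.1  36. ]
blk [253.  307.1] 77 [336.3 167.8  36. ]
chamber [410.6 227.3] 52 [ 547.1 -267.1   27. ]
```

View pics/t14.png

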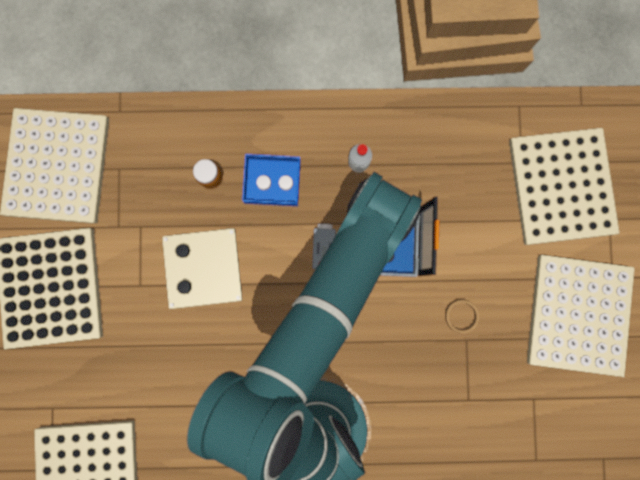

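Two caps remain on the pallet, at top-view pixels (182,250) and (184,286). I'll fetch the one at (182,250) first.

drive_tool([
  {"x":5.5,"y":0,"z":0,"rx":0.4,"ry":0,"rz":-0.4,"claw":0.25},
  {"x":6,"y":0,"z":0,"rx":0,"ry":0,"rz":0,"claw":0.25},
  {"x":6,"y":0,"z":0,"rx":0,"ry":0,"rz":0,"claw":0.25},
  {"x":6,"y":-0.5,"z":0,"rx":0,"ry":0,"rz":0,"claw":0.25},
  {"x":6,"y":-0.8,"z":0.5,"rx":0,"ry":0,"rz":0,"claw":0.25},
  {"x":6,"y":-0.8,"z":0.5,"rx":0,"ry":0,"rz":0,"claw":0.25},
  {"x":6,"y":-0.8,"z":1,"rx":0,"ry":0,"rz":0,"claw":0.25},
  {"x":4,"y":-0.5,"z":2,"rx":0,"ry":0,"rz":0,"claw":0.25},
  {"x":1,"y":0,"z":3,"rx":0,"ry":0,"rz":0,"claw":0.25},
], newtons=25)

```text
t: 22.15
position: [494.7, 346.1, 144.3]
ee_rot: [[-0.007, 1.0, 0.002], [1.0, 0.007, 0.006], [0.006, 0.002, -1.0]]
ft_force: [1.0, 0.4, 0.3]
grip_width: 0.627
```

Run:
```python
from h import *
go([495.5,358.5,20])
wblk('w15.png')
```

```text
t 22.15 pos [494.7 346.1 144.3] delta(tool,cm) [ 1.16  0.06 12.43] width 58.9 F [1.  0.4 0.3] hd 90.4 tilt [ 0.006  0.002 -1.   ]
wblk [323.1 212.7] 2362 [496.7 362.8  39. ]
wblk [188.4 217.5] 2589 [401.3 358.7  39. ]
wblk [121.3 298.1] 3313 [347.3 297.1  39. ]
wblk [547.4 297.5] 1641 [663.9 299.6  39. ]
wblk [235.4 309.2] 2533 [431.2 288.4  39. ]
```

View pics/w15.png

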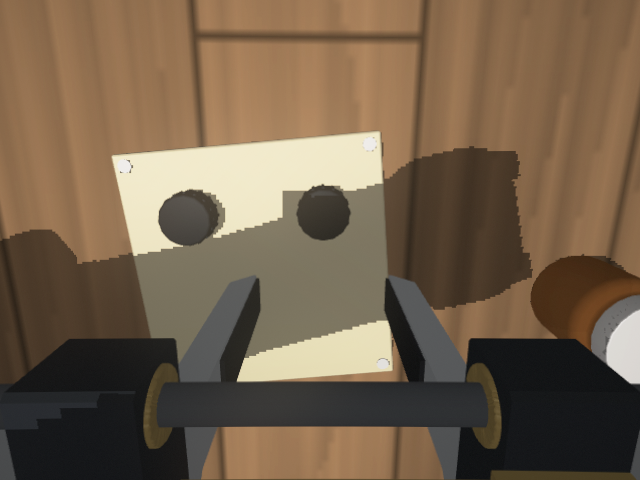

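drive_tool([
  {"x":1.2,"y":0.2,"z":4,"rx":0.1,"ry":-0.3,"rz":0.4,"claw":0.25},
  {"x":0,"y":0,"z":4,"rx":0,"ry":0,"rz":0,"claw":0.25},
  {"x":0,"y":0,"z":3,"rx":0,"ry":0,"rz":0,"claw":0.25},
  {"x":0,"y":0,"z":1,"rx":0,"ry":0,"rz":0,"claw":0.25},
], newtons=25)

```text
t: 22.7
position: [496.3, 355.8, 20.2]
ee_rot: [[0.001, 1.0, -0.001], [1.0, -0.001, -0.002], [-0.002, -0.001, -1.0]]
ft_force: [1.0, -0.4, 0.6]
grip_width: 0.626
```

Run:
```python
from h import *
go([496.5,358.5,20])
```

```text
t 22.70 pos [496.3 355.8  20.2] delta(tool,cm) [0.27 0.02 0.02] width 58.8 F [ 1.  -0.4  0.6] hd 89.9 tilt [-0.002 -0.001 -1.   ]
```

drive_tool([
  {"x":0.2,"y":0,"z":0,"rx":0,"ry":0,"rz":0,"claw":-1},
  {"x":0,"y":0,"z":0,"rx":0,"ry":0,"rz":0,"claw":-1},
  {"x":0,"y":0,"z":0,"rx":0,"ry":0,"rz":0,"claw":-1},
  {"x":0,"y":0,"z":-4,"rx":0,"ry":0,"rz":0,"claw":-1},
  {"x":0,"y":0,"z":-6,"rx":0,"ry":0,"rz":0,"claw":-1},
  {"x":-3,"y":0,"z":-6,"rx":0,"ry":0,"rz":0,"claw":-1},
  {"x":-5.5,"y":1,"z":0,"rx":0,"ry":0,"rz":0,"claw":-1},
  {"x":-6,"y":1,"z":0,"rx":0,"ry":0,"rz":0,"claw":-1},
  {"x":-6,"y":1,"z":0,"rx":0,"ry":0,"rz":0,"claw":-1},
  {"x":-6,"y":1,"z":0,"rx":0,"ry":0,"rz":0,"claw":-1},
], newtons=25)

```text
t: 23.95
position: [539.0, 93.2, 187.8]
ee_rot: [[-0.007, 1.0, 0.007], [1.0, 0.007, 0.006], [0.006, 0.007, -1.0]]
ft_force: [0.9, -0.2, -0.1]
grip_width: 0.401
```

Run:
```python
from h import *
go([555,-141,170])
```

```text
t 23.95 pos [539.   93.2 187.8] delta(tool,cm) [-23.44   1.41   1.66] width 37.7 F [ 0.9 -0.2 -0.1] hd 90.4 tilt [ 0.006  0.007 -1.   ]
```

drive_tool([
  {"x":-5.5,"y":0.8,"z":0,"rx":0.4,"ry":-0.3,"rz":0.4,"claw":-1},
  {"x":-5.5,"y":0.4,"z":0,"rx":0,"ry":0,"rz":0,"claw":-1},
  {"x":-5,"y":0,"z":0,"rx":0,"ry":0,"rz":0,"claw":-1},
  {"x":-5,"y":0,"z":0,"rx":0,"ry":0,"rz":0,"claw":-1},
  {"x":-1,"y":0,"z":3,"rx":0,"ry":0,"rz":0,"claw":-1},
  {"x":0,"y":0,"z":5,"rx":0,"ry":0,"rz":0,"claw":-1},
  {"x":0,"y":0,"z":3,"rx":0,"ry":0,"rz":0,"claw":-1},
], newtons=25)

```text
t: 24.82
position: [553.7, -140.3, 82.0]
ee_rot: [[0.007, 1.0, 0.012], [1.0, -0.008, 0.002], [0.002, 0.012, -1.0]]
ft_force: [2.0, -0.1, -0.7]
grip_width: 0.4
```

Run:
```python
from h import *
go([555,-141,12.5])
snap('wrist','w16.png')
```

```text
t 24.82 pos [ 553.7 -140.3   82. ] delta(tool,cm) [-0.08  0.05  6.95] width 37.6 F [ 2.  -0.1 -0.7] hd 89.6 tilt [ 0.002  0.012 -1.   ]
```

View pics/w16.png

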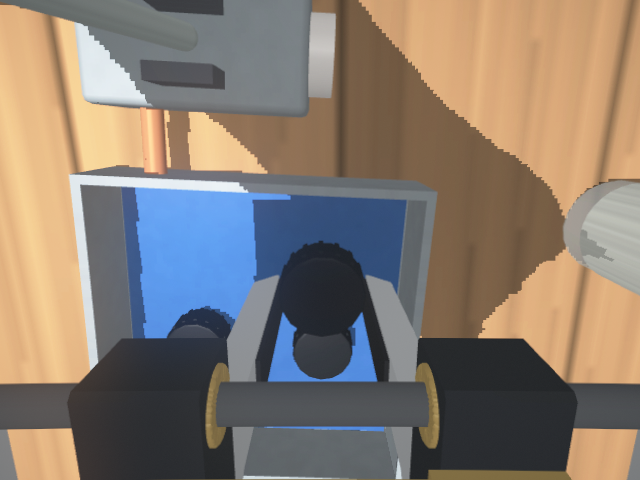

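drive_tool([
  {"x":0,"y":-0.1,"z":4,"rx":0.6,"ry":0,"rz":-0.4,"claw":-1},
  {"x":0,"y":0,"z":2,"rx":0,"ry":0,"rz":0,"claw":-1},
  {"x":0,"y":0,"z":0.8,"rx":0,"ry":0,"rz":0,"claw":-1},
  {"x":0,"y":0,"z":0.1,"rx":0,"ry":0,"rz":0,"claw":-1},
], newtons=25)

```text
t: 25.38
position: [554.1, -140.2, 12.4]
ee_rot: [[0.0, 1.0, 0.003], [1.0, -0.0, 0.002], [0.002, 0.003, -1.0]]
ft_force: [0.3, -0.2, 0.1]
grip_width: 0.402
```

drive_tool([
  {"x":0,"y":0,"z":0,"rx":0,"ry":0,"rz":0,"claw":0.05},
  {"x":0,"y":0,"z":0,"rx":0,"ry":0,"rz":0,"claw":0.05},
  {"x":0,"y":0,"z":-3,"rx":0,"ry":0,"rz":0,"claw":0.05},
  {"x":0,"y":0,"z":-6,"rx":0,"ry":0,"rz":0,"claw":0.05},
  {"x":0,"y":0,"z":-6,"rx":0,"ry":0,"rz":0,"claw":0.25},
  {"x":3,"y":0,"z":-4,"rx":0,"ry":0,"rz":0,"claw":0.25},
  {"x":5,"y":0,"z":0,"rx":0,"ry":0,"rz":0,"claw":0.25},
  {"x":6,"y":0,"z":0,"rx":0,"ry":0,"rz":0,"claw":0.25},
  {"x":6,"y":-1,"z":0,"rx":0,"ry":0,"rz":0,"claw":0.25},
  {"x":6,"y":-2,"z":0,"rx":0,"ry":0,"rz":0,"claw":0.25},
], newtons=25)

```text
t: 26.62
position: [525.9, 119.9, 215.1]
ee_rot: [[0.009, 1.0, 0.012], [1.0, -0.009, 0.003], [0.003, 0.012, -1.0]]
ft_force: [1.2, 0.7, -0.3]
grip_width: 0.628
```

Run:
```python
from h import *
go([399,354,170])
t=snap('top','t17.png');blk(t);blkch(t);print(bin_top(t))
```

```text
t 26.62 pos [525.9 119.9 215.1] delta(tool,cm) [ 23.28 -12.95   4.44] width 59.0 F [ 1.2  0.7 -0.3] hd 89.5 tilt [ 0.003  0.012 -1.   ]
blk [184.1 286.4] 133 [395.4 354.1  36. ]
chamber [362.5 226.4] 112 [ 551.8 -134.4   27. ]
chamber [387.1 226.1] 114 [ 551.5 -202.2   27. ]
chamber [386.6 254.8] 110 [ 472.3 -198.9   27. ]
(array([681.9, 114.1,  50. ]), [[242.0, 202.0], [246.0, 154.0], [300.0, 157.0], [297.0, 205.0]])
```

View pics/t17.png

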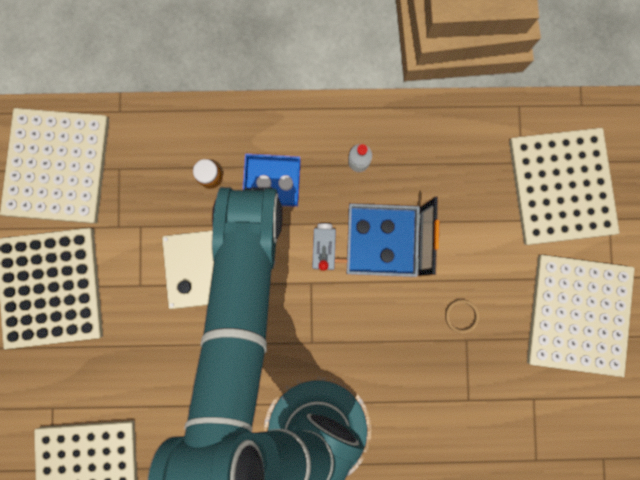

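drive_tool([
  {"x":4.8,"y":-3.2,"z":0.5,"rx":0.6,"ry":0,"rz":-0.4,"claw":0.25},
  {"x":5,"y":-2.8,"z":1,"rx":0,"ry":0,"rz":0,"claw":0.25},
  {"x":5,"y":-2.8,"z":1.5,"rx":0,"ry":0,"rz":0,"claw":0.25},
  {"x":4.5,"y":-2.3,"z":2,"rx":0,"ry":0,"rz":0,"claw":0.25},
  {"x":2.2,"y":-1,"z":3,"rx":0,"ry":0,"rz":0,"claw":0.25},
  {"x":0,"y":0,"z":1,"rx":0,"ry":0,"rz":0,"claw":0.25},
], newtons=25)

```text
t: 27.42
position: [399.4, 347.8, 126.9]
ee_rot: [[-0.012, 1.0, 0.002], [1.0, 0.012, 0.011], [0.011, 0.002, -1.0]]
ft_force: [0.6, -0.4, 0.7]
grip_width: 0.624
```

Run:
```python
from h import *
go([398.5,353.5,20])
wblk('w18.png')
```

```text
t 27.43 pos [399.4 347.8 126.9] delta(tool,cm) [ 0.45 -0.1  10.69] width 58.7 F [ 0.6 -0.4  0.7] hd 90.7 tilt [ 0.011  0.002 -1.   ]
wblk [409.1  45.6] 2219 [451.6 470.6  39. ]
wblk [535.1 234.6] 2615 [543.6 354.8  39. ]
wblk [317.7 226.9] 2681 [397.7 358.6  39. ]
wblk [408.4 309. ] 2573 [462.3 299.8  39. ]
```

View pics/w18.png

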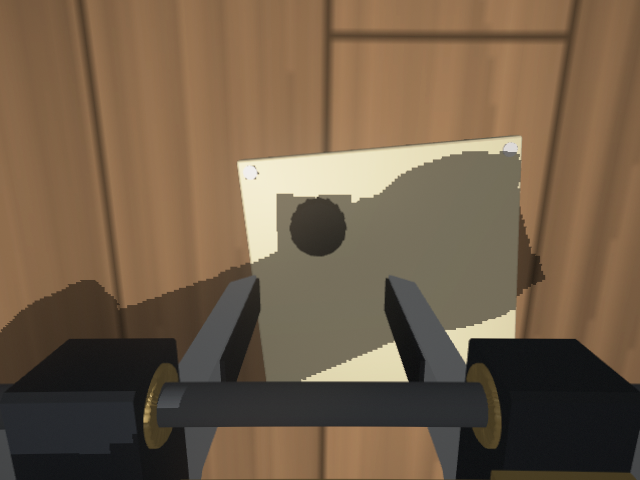

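drive_tool([
  {"x":0.6,"y":-0.2,"z":4,"rx":0,"ry":-0.6,"rz":0.7,"claw":0.25},
  {"x":0.2,"y":0,"z":4,"rx":0,"ry":0,"rz":0,"claw":0.25},
  {"x":0,"y":0,"z":1.8,"rx":0,"ry":0,"rz":0,"claw":0.25},
  {"x":0,"y":0,"z":0.7,"rx":0,"ry":0,"rz":0,"claw":0.25},
  {"x":0,"y":0,"z":0,"rx":0,"ry":0,"rz":0,"claw":-1},
  {"x":0,"y":0,"z":0,"rx":0,"ry":0,"rz":0,"claw":-1},
  {"x":0,"y":0,"z":0,"rx":0,"ry":0,"rz":0,"claw":-1},
], newtons=25)

```text
t: 28.35
position: [404.8, 353.7, 26.4]
ee_rot: [[0.009, 1.0, 0.009], [1.0, -0.009, 0.007], [0.007, 0.009, -1.0]]
ft_force: [-0.6, -0.6, -0.1]
grip_width: 0.396
```

Run:
```python
from h import *
go([475,-140,200])
```

```text
t 28.35 pos [404.8 353.7  26.4] delta(tool,cm) [-49.18   7.61 -17.66] width 37.2 F [-0.6 -0.6 -0.1] hd 89.5 tilt [ 0.007  0.009 -1.   ]
```

drive_tool([
  {"x":0,"y":0,"z":-4,"rx":0.5,"ry":-0.4,"rz":-0.5,"claw":-1},
  {"x":0,"y":1,"z":-6,"rx":0,"ry":0,"rz":0,"claw":-1},
  {"x":-3,"y":2,"z":-5,"rx":0,"ry":0,"rz":0,"claw":-1},
  {"x":-5.5,"y":2,"z":-3,"rx":0,"ry":0,"rz":0,"claw":-1},
  {"x":-5.5,"y":2.5,"z":0,"rx":0,"ry":0,"rz":0,"claw":-1},
  {"x":-5.5,"y":2.5,"z":0,"rx":0,"ry":0,"rz":0,"claw":-1},
], newtons=25)

```text
t: 29.1
position: [505.5, 160.6, 213.5]
ee_rot: [[-0.01, 1.0, 0.003], [1.0, 0.01, 0.003], [0.003, 0.003, -1.0]]
ft_force: [0.1, -0.1, -0.9]
grip_width: 0.397
```

Run:
```python
from h import *
go([475,-140,200]);print(get_obs()['q'].round(2))
snap('wrist','w19.png')
```

```text
t 29.10 pos [505.5 160.6 213.5] delta(tool,cm) [-30.03  -3.35   1.25] width 37.3 F [ 0.1 -0.1 -0.9] hd 90.6 tilt [ 0.003  0.003 -1.   ]
[-1.15  0.36  0.98  1.87 -0.34  1.09 -0.03]
```

View pics/w19.png

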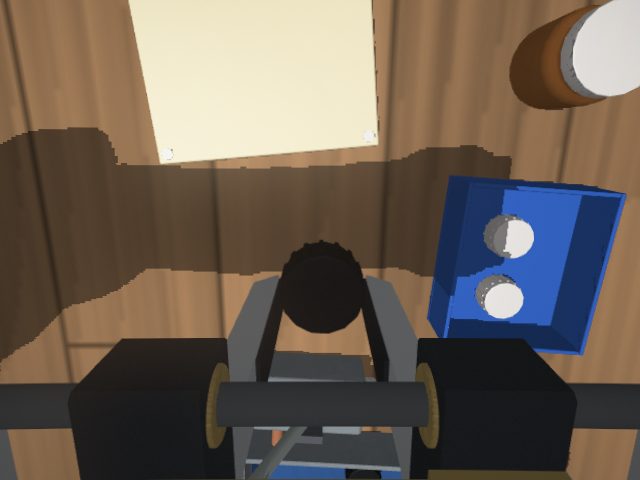

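drive_tool([
  {"x":-5.5,"y":0,"z":0,"rx":0,"ry":0,"rz":0.5,"claw":-1},
  {"x":-5.8,"y":0,"z":0,"rx":0,"ry":0,"rz":0,"claw":-1},
  {"x":-5.8,"y":-0.5,"z":0,"rx":0,"ry":0,"rz":0,"claw":-1},
  {"x":-5.8,"y":-1,"z":0,"rx":0,"ry":0,"rz":0,"claw":-1},
  {"x":-5.5,"y":-1.5,"z":0,"rx":0,"ry":0,"rz":0,"claw":-1},
  {"x":-1,"y":-1,"z":2,"rx":0,"ry":0,"rz":0,"claw":-1},
  {"x":0,"y":0,"z":4,"rx":0,"ry":0,"rz":0,"claw":-1},
], newtons=25)

```text
t: 30.02
position: [466.8, -150.8, 157.2]
ee_rot: [[0.012, 1.0, 0.015], [1.0, -0.012, 0.004], [0.004, 0.015, -1.0]]
ft_force: [0.7, 0.3, -1.3]
grip_width: 0.4
```

Run:
```python
from h import *
go([475,-138,18]);print(get_obs()['q'].round(2))
snap('wrist','w20.png');t=snap('top','t20.png')
```

```text
t 30.02 pos [ 466.8 -150.8  157.2] delta(tool,cm) [ 1.23  0.59 13.94] width 37.6 F [ 0.7  0.3 -1.3] hd 89.3 tilt [ 0.004  0.015 -1.   ]
[-0.58  0.36  1.01  2.02 -0.39  0.94  0.62]
```

View pics/w20.png

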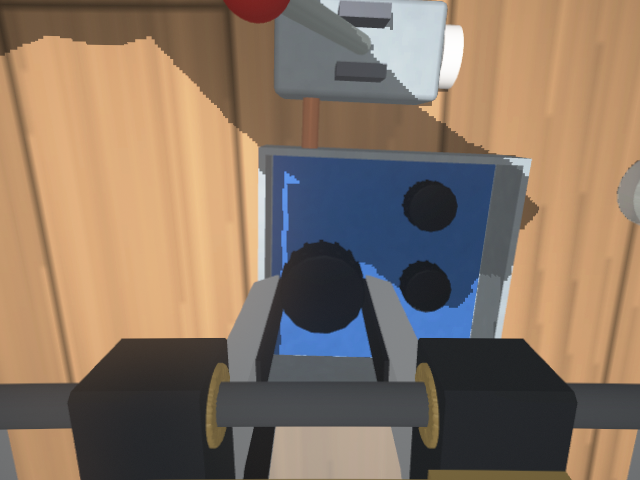

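drive_tool([
  {"x":1.2,"y":0.6,"z":2,"rx":0.8,"ry":-0.2,"rz":-0.7,"claw":-1},
  {"x":0.2,"y":0,"z":4,"rx":0,"ry":0,"rz":0,"claw":-1},
  {"x":0,"y":0,"z":3,"rx":0,"ry":0,"rz":0,"claw":-1},
  {"x":0,"y":0,"z":0,"rx":0,"ry":0,"rz":0,"claw":-1},
], newtons=25)

```text
t: 30.62
position: [474.3, -134.3, 68.0]
ee_rot: [[-0.004, 1.0, -0.002], [1.0, 0.004, -0.0], [-0.0, -0.002, -1.0]]
ft_force: [-0.4, 0.3, 0.1]
grip_width: 0.396
```

Run:
```python
from h import *
go([475,-138,18])
snap('wrist','w21.png')
```

```text
t 30.62 pos [ 474.3 -134.3   68. ] delta(tool,cm) [-0.37  0.08  5.  ] width 37.2 F [-0.4  0.3  0.1] hd 90.2 tilt [-0.    -0.002 -1.   ]
```

View pics/w21.png

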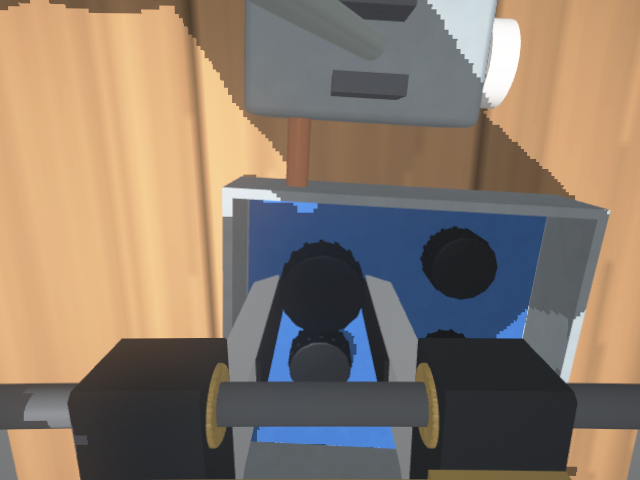

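drive_tool([
  {"x":-0.2,"y":0,"z":2.5,"rx":0,"ry":0,"rz":0,"claw":-1},
  {"x":0,"y":0,"z":1.6,"rx":0,"ry":0,"rz":0,"claw":-1},
  {"x":0,"y":0,"z":0.5,"rx":0,"ry":0,"rz":0,"claw":-1},
  {"x":0,"y":0,"z":0.1,"rx":0,"ry":0,"rz":0,"claw":-1},
], newtons=25)

```text
t: 31.18
position: [479.1, -136.5, 26.7]
ee_rot: [[-0.006, 1.0, 0.007], [1.0, 0.006, -0.0], [-0.0, 0.007, -1.0]]
ft_force: [0.4, -0.3, -0.2]
grip_width: 0.396
```

Run:
```python
from h import *
go([475,-138,18]);print(get_obs()['q'].round(3))
```

```text
t 31.18 pos [ 479.1 -136.5   26.7] delta(tool,cm) [-0.15 -0.42  0.86] width 37.2 F [ 0.4 -0.3 -0.2] hd 90.3 tilt [-0.     0.007 -1.   ]
[-0.409  0.588  0.782  2.082 -0.64   0.718  0.796]
```

drive_tool([
  {"x":0,"y":0,"z":0.6,"rx":0,"ry":0,"rz":0,"claw":-1},
  {"x":0,"y":0,"z":0.2,"rx":0,"ry":0,"rz":0,"claw":-1},
], newtons=25)

```text
t: 31.42
position: [479.8, -136.4, 19.1]
ee_rot: [[-0.006, 1.0, 0.008], [1.0, 0.006, -0.0], [-0.0, 0.008, -1.0]]
ft_force: [-0.2, -0.7, 0.6]
grip_width: 0.393
```

Run:
```python
from h import *
go([475,-138,18]);print(get_obs()['q'].round(3))
```

```text
t 31.43 pos [ 479.8 -136.4   19.1] delta(tool,cm) [-0.15 -0.48  0.11] width 36.9 F [-0.2 -0.7  0.6] hd 90.3 tilt [-0.     0.008 -1.   ]
[-0.397  0.6    0.767  2.083 -0.655  0.703  0.808]
```

drive_tool([
  {"x":0,"y":0,"z":0.1,"rx":0,"ry":0,"rz":0,"claw":-1},
  {"x":0,"y":0,"z":0,"rx":0,"ry":0,"rz":0,"claw":0.05},
  {"x":0,"y":0,"z":0,"rx":0,"ry":0,"rz":0,"claw":0.05},
  {"x":0,"y":0,"z":-3,"rx":0,"ry":0,"rz":0,"claw":0.05},
  {"x":0,"y":0,"z":-6,"rx":0,"ry":0,"rz":0,"claw":0.05},
  {"x":0,"y":0,"z":-6,"rx":0,"ry":0,"rz":0,"claw":0.05},
  {"x":0,"y":2,"z":-4,"rx":0,"ry":0,"rz":0,"claw":-1},
  {"x":0,"y":4,"z":0,"rx":0,"ry":0,"rz":0,"claw":-1},
  {"x":3,"y":3,"z":0,"rx":0,"ry":0,"rz":0,"claw":-1},
  {"x":6,"y":0,"z":0,"rx":0,"ry":0,"rz":0,"claw":-1},
], newtons=25)

```text
t: 32.67
position: [570.0, -48.1, 216.5]
ee_rot: [[0.002, 1.0, 0.01], [1.0, -0.002, -0.0], [-0.0, 0.01, -1.0]]
ft_force: [-0.5, -0.2, 0.1]
grip_width: 0.134
```

Run:
```python
from h import *
go([500,-100,200])
t=snap('top','t22.png');s=snap('scene','s22.png');snap('wrist','w22.png');blkch(t)
cv2.imwrite('pics/z22.png',cv2.resize(s['color'][100:300,180:400,::-1],None,fx=3,fy=3,interpolation=2))
```

```text
t 32.67 pos [570.  -48.1 216.5] delta(tool,cm) [-5.2  -7.01  1.58] width 12.6 F [-0.5 -0.2  0.1] hd 89.9 tilt [-0.    0.01 -1.  ]
chamber [360.9 212.8] 34 [ 589.6 -130.8   27. ]
chamber [362.5 226.4] 116 [ 551.8 -134.4   27. ]
chamber [387.1 226.1] 114 [ 551.5 -202.2   27. ]
chamber [362.  252.8] 98 [ 479.  -131.4   27. ]
chamber [386.6 254.6] 103 [ 472.9 -198.9   27. ]
```

View pics/t22.png

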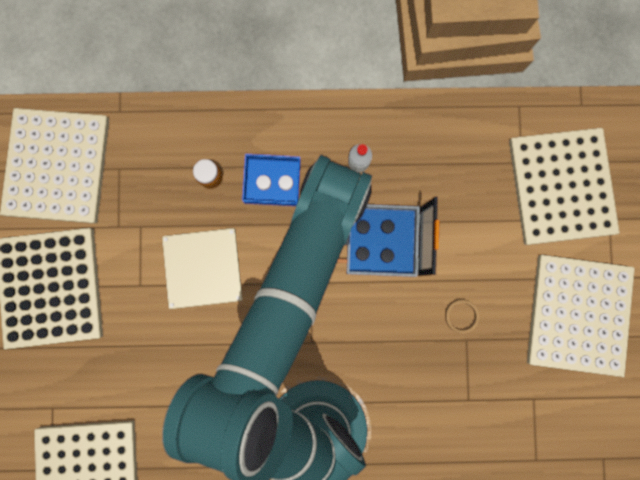

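View pics/z22.png

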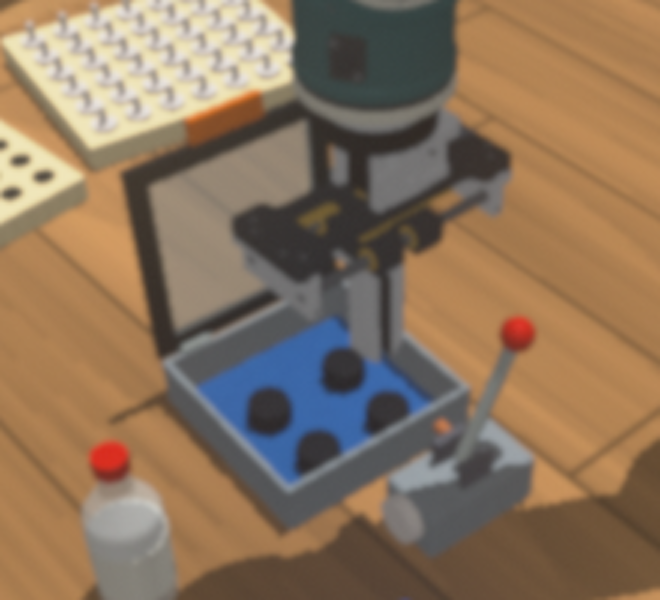

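View pics/w22.png

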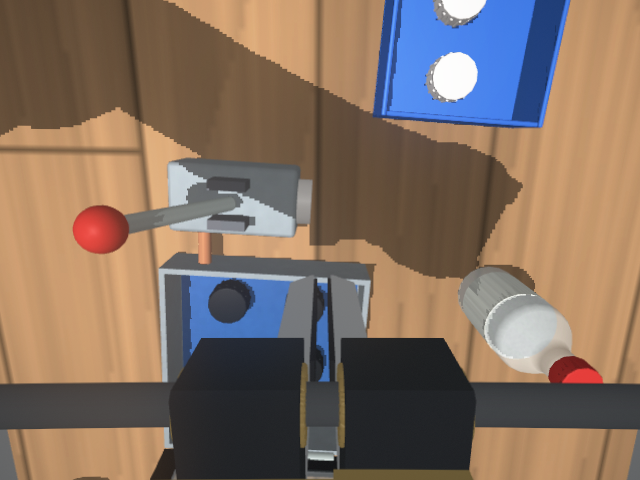

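Pallet is empty and all four black caps stand separately in the chamber. Next is the lid, so I'll measure its angle from the orange tab.

```bash
cat >> h.py <<'E'
def orange(c,roi):
    hsv=cv2.cvtColor(c['color'],cv2.COLOR_RGB2HSV)
    m=(hsv[...,0]>5)&(hsv[...,0]<17)&(hsv[...,1]>195)&(hsv[...,2]>110)
    return cents(m,15,2000,roi)
E
python3 - <<'E'
from h import *
go([515,-100,320])
t=snap('top');s=snap('scene')
a=orange(t,(400,180,470,300));b=orange(s,(180,100,330,200));print(a,b)
if a and b:
    print(two(t,a[0][0],s,b[0][0]))
E
```

```text
t 32.83 pos [568.9 -44.2 216. ] delta(tool,cm) [ -5.53  -5.34 -10.46] width 1.9 F [ 0.1 -0.9  0.1] hd 90.4 tilt [ 0.002  0.009 -1.   ]
[(array([436.2, 233. ]), 91)] []
```

drive_tool([
  {"x":0,"y":-1,"z":-5,"rx":0.6,"ry":0,"rz":0,"claw":-1},
  {"x":-2,"y":-2,"z":-5,"rx":0,"ry":0,"rz":0,"claw":-1},
  {"x":-4,"y":-2,"z":-1,"rx":0,"ry":0,"rz":0,"claw":-1},
], newtons=25)

```text
t: 33.3
position: [516.6, -110.9, 328.7]
ee_rot: [[-0.0, 1.0, -0.004], [1.0, 0.0, -0.001], [-0.001, -0.004, -1.0]]
ft_force: [0.5, -1.0, -0.8]
grip_width: 0.004
```

Run:
```python
from h import *
go([511,-335,320])
t=snap('top');c=snap('wrist','w23.png')
for z in (245,252,258): print(onz(t,436.2,233,z).round(0), onz(t,439.5,234,z).round(0))
s=snap('scene');cv2.imwrite('pics/z23.png',cv2.resize(s['color'][60:260,180:400,::-1],None,fx=3,fy=3,interpolation=2))
for th in (80,85,90,95,100):
  h=np.array([507,-285,48.]);a=np.radians(th);p=h+204*np.array([0.06*np.cos(a),np.cos(a),np.sin(a)])+8*np.array([0,-np.sin(a),np.cos(a)]);print(th,p.round(0),proj(t,p).round(1),proj(s,p).round(1))
```

```text
t 33.30 pos [ 516.6 -110.9  328.7] delta(tool,cm) [-22.41  -0.56   0.89] width 0.4 F [ 0.5 -1.  -0.8] hd 90.0 tilt [-0.001 -0.004 -1.   ]
[ 511. -296.  245.] [ 508. -304.  245.]
[ 510. -294.  252.] [ 508. -302.  252.]
[ 510. -293.  258.] [ 507. -301.  258.]
80 [ 509. -257.  250.] [420.7 233.8] [263.6 145.3]
85 [ 508. -275.  252.] [428.2 234. ] [259.3 141.2]
90 [ 507. -293.  252.] [435.7 234.4] [255.2 137.8]
95 [ 506. -311.  251.] [443.  234.7] [251.2 135. ]
100 [ 505. -328.  248.] [450.1 235.2] [247.4 132.9]
```

View pics/z23.png

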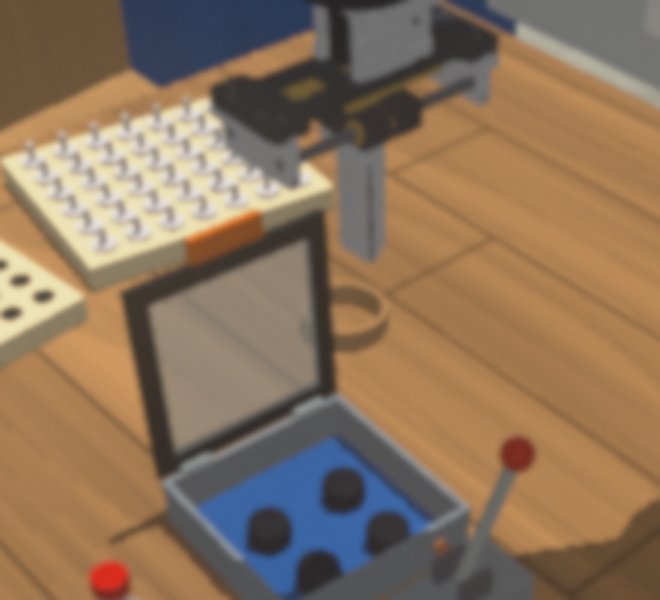

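View pics/w23.png

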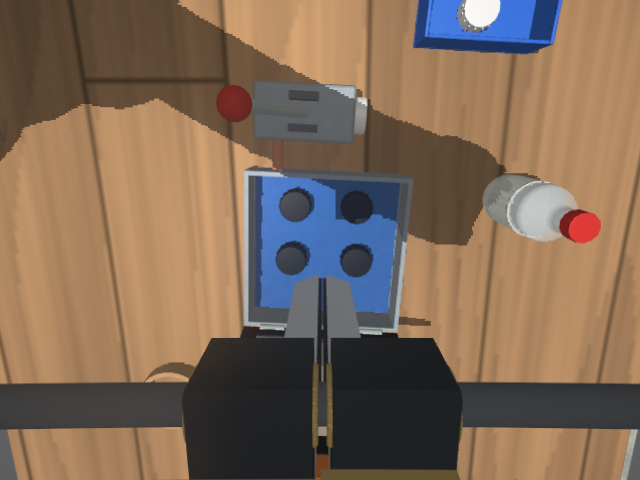

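drive_tool([
  {"x":-5,"y":0,"z":0,"rx":0,"ry":0,"rz":0,"claw":-1},
  {"x":-5.5,"y":0,"z":0,"rx":0,"ry":0,"rz":0,"claw":-1},
  {"x":-5.5,"y":-0.3,"z":0,"rx":0,"ry":0,"rz":0,"claw":-1},
  {"x":-5,"y":-0.3,"z":0,"rx":0,"ry":0,"rz":0,"claw":-1},
  {"x":-2,"y":0,"z":0,"rx":0,"ry":0,"rz":0,"claw":-1},
], newtons=25)

```text
t: 34.08
position: [509.1, -347.3, 323.8]
ee_rot: [[0.001, 1.0, -0.008], [1.0, -0.001, 0.003], [0.003, -0.008, -1.0]]
ft_force: [0.3, 0.8, 0.9]
grip_width: 0.009
```

Run:
```python
from h import *
go([508,-335,248]);print(get_obs()['q'].round(2))
```

```text
t 34.08 pos [ 509.1 -347.3  323.8] delta(tool,cm) [ 1.21 -0.05  7.58] width 0.9 F [0.3 0.8 0.9] hd 89.9 tilt [ 0.003 -0.008 -1.   ]
[-0.16  0.49  1.04  1.5  -0.42  1.4   0.9 ]
```

drive_tool([
  {"x":0,"y":0,"z":3.5,"rx":-0.4,"ry":0,"rz":0,"claw":-1},
  {"x":0,"y":0,"z":3.2,"rx":0,"ry":0,"rz":0,"claw":-1},
  {"x":0,"y":0,"z":0.9,"rx":0,"ry":0,"rz":0,"claw":-1},
  {"x":1,"y":0,"z":0,"rx":0,"ry":0,"rz":0,"claw":-1},
], newtons=25)

```text
t: 34.58
position: [506.7, -341.4, 244.4]
ee_rot: [[0.009, 1.0, -0.003], [1.0, -0.009, 0.002], [0.002, -0.003, -1.0]]
ft_force: [0.8, -0.5, -0.0]
grip_width: 0.008
```

Run:
```python
from h import *
go([508,-310,248])
s=snap('scene');cv2.imwrite('pics/z24.png',cv2.resize(s['color'][60:260,180:400,::-1],None,fx=3,fy=3,interpolation=2))
h=np.array([507,-285,48.])
for th in (90,80,70,60,50,40,30,20,10,0):
  a=np.radians(th);n=np.array([-np.sin(a),np.cos(a)]);e=np.array([np.cos(a),np.sin(a)])
  p=h[1:]+200*e+(8+8*np.sin(a))*n;print(th,p.round(0))
```

```text
t 34.58 pos [ 506.7 -341.4  244.4] delta(tool,cm) [ 3.14  0.1  -0.36] width 0.7 F [ 0.8 -0.5 -0. ] hd 89.5 tilt [ 0.002 -0.003 -1.   ]
90 [-301.  248.]
80 [-266.  248.]
70 [-231.  241.]
60 [-198.  229.]
50 [-167.  210.]
40 [-140.  187.]
30 [-118.  158.]
20 [-101.  126.]
10 [-90.  92.]
0 [-85.  56.]
```

View pics/z24.png

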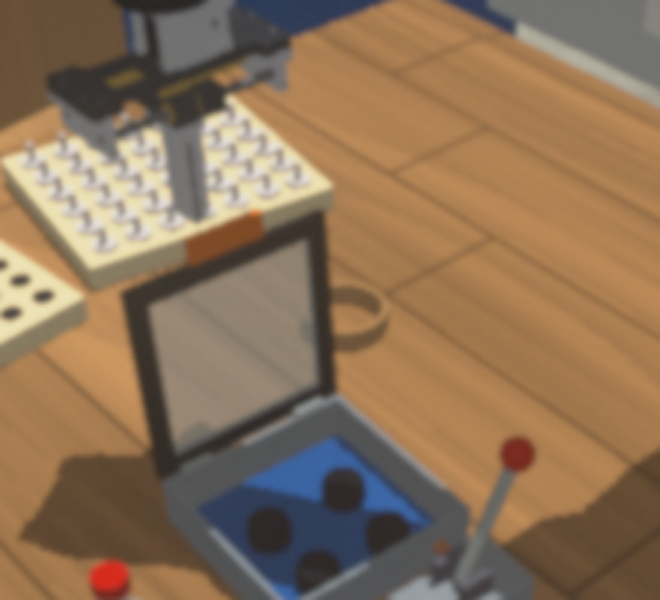

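drive_tool([
  {"x":2,"y":0.1,"z":-0.2,"rx":0,"ry":0,"rz":0,"claw":-1},
  {"x":1.5,"y":0,"z":-0.2,"rx":0,"ry":0,"rz":0,"claw":-1},
  {"x":1,"y":0,"z":0,"rx":0,"ry":0,"rz":0,"claw":-1},
  {"x":1,"y":0,"z":0,"rx":0,"ry":0,"rz":0,"claw":-1},
  {"x":1,"y":0,"z":0,"rx":0,"ry":0,"rz":0,"claw":-1},
], newtons=25)

```text
t: 35.25
position: [510.5, -272.4, 252.9]
ee_rot: [[0.006, 1.0, 0.002], [1.0, -0.006, 0.001], [0.001, 0.002, -1.0]]
ft_force: [0.3, -0.9, -1.0]
grip_width: 0.003
```

Run:
```python
from h import *
go([508,-266,248])
s=snap('scene');cv2.imwrite('pics/z25.png',cv2.resize(s['color'][60:260,180:400,::-1],None,fx=3,fy=3,interpolation=2))
```

```text
t 35.25 pos [ 510.5 -272.4  252.9] delta(tool,cm) [ 0.64 -0.25  0.49] width 0.3 F [ 0.3 -0.9 -1. ] hd 89.6 tilt [ 0.001  0.002 -1.   ]
```

View pics/z25.png

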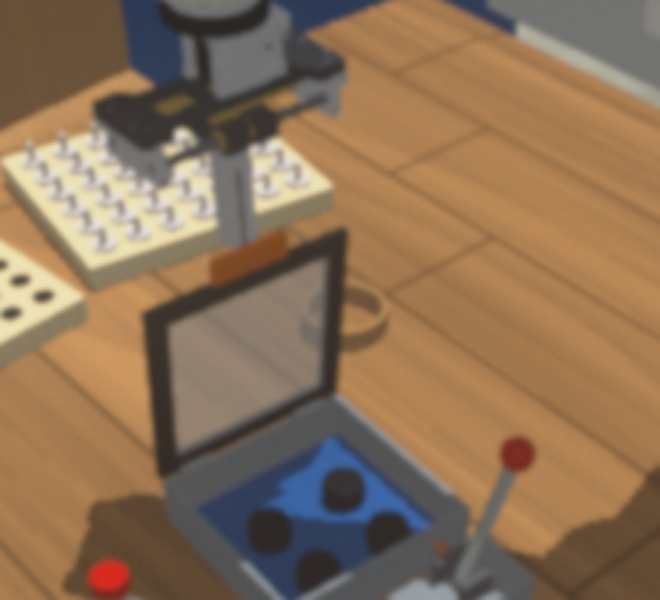

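drive_tool([
  {"x":1.3,"y":0,"z":0.6,"rx":0,"ry":0,"rz":0,"claw":-1},
  {"x":1.3,"y":0,"z":0.5,"rx":0,"ry":0,"rz":0,"claw":-1},
  {"x":1.3,"y":0,"z":0.5,"rx":0,"ry":0,"rz":0,"claw":-1},
  {"x":1.3,"y":0,"z":0.5,"rx":0,"ry":0,"rz":0,"claw":-1},
  {"x":1.3,"y":0,"z":0.5,"rx":0,"ry":0,"rz":0,"claw":-1},
], newtons=25)

```text
t: 35.92
position: [511.2, -202.2, 225.2]
ee_rot: [[0.006, 1.0, 0.002], [1.0, -0.006, 0.002], [0.002, 0.002, -1.0]]
ft_force: [1.3, -1.6, 0.1]
grip_width: 0.005
```

Run:
```python
from h import *
go([510,-198,229])
s=snap('scene');cv2.imwrite('pics/z26.png',cv2.resize(s['color'][60:260,180:400,::-1],None,fx=3,fy=3,interpolation=2))
```

```text
t 35.92 pos [ 511.2 -202.2  225.2] delta(tool,cm) [ 0.42 -0.12 -0.38] width 0.4 F [ 1.3 -1.6  0.1] hd 89.7 tilt [ 0.002  0.002 -1.   ]
```

View pics/z26.png

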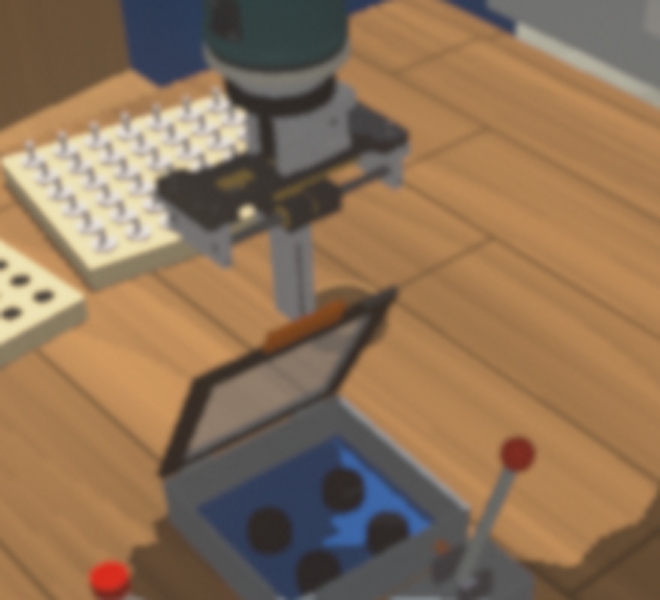

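drive_tool([
  {"x":1.1,"y":0,"z":0.6,"rx":0,"ry":0,"rz":0,"claw":-1},
  {"x":1.1,"y":0,"z":0.7,"rx":0,"ry":0,"rz":0,"claw":-1},
  {"x":1,"y":0,"z":0.8,"rx":0,"ry":0,"rz":0,"claw":-1},
  {"x":0.9,"y":0,"z":1,"rx":0,"ry":0,"rz":0,"claw":-1},
  {"x":0.8,"y":0,"z":1,"rx":0,"ry":0,"rz":0,"claw":-1},
  {"x":0.7,"y":0,"z":1,"rx":0,"ry":0,"rz":0,"claw":-1},
], newtons=25)

```text
t: 36.72
position: [511.6, -140.3, 170.3]
ee_rot: [[0.004, 1.0, 0.002], [1.0, -0.004, 0.003], [0.003, 0.002, -1.0]]
ft_force: [0.4, -0.1, 1.5]
grip_width: 0.004
```

Run:
```python
from h import *
go([512,-131,151])
s=snap('scene');cv2.imwrite('pics/z27.png',cv2.resize(s['color'][60:260,180:400,::-1],None,fx=3,fy=3,interpolation=2))
```

```text
t 36.73 pos [ 511.6 -140.3  170.3] delta(tool,cm) [0.93 0.03 1.93] width 0.4 F [ 0.4 -0.1  1.5] hd 89.8 tilt [ 0.003  0.002 -1.   ]
```

View pics/z27.png

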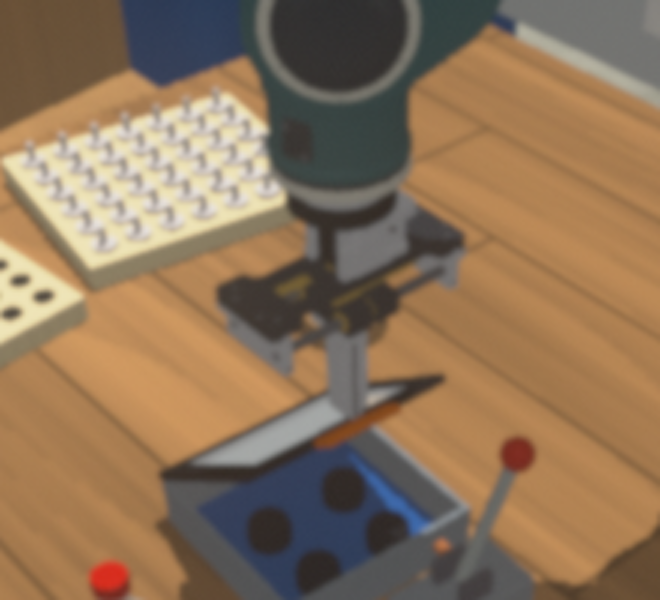

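drive_tool([
  {"x":0.5,"y":0,"z":1,"rx":0,"ry":0,"rz":0,"claw":-1},
  {"x":0.5,"y":0,"z":1,"rx":0,"ry":0,"rz":0,"claw":-1},
  {"x":0.4,"y":0,"z":1,"rx":0,"ry":0,"rz":0,"claw":-1},
  {"x":0.4,"y":0,"z":1,"rx":0,"ry":0,"rz":0,"claw":-1},
  {"x":0.3,"y":0,"z":1,"rx":0,"ry":0,"rz":0,"claw":-1},
  {"x":0.2,"y":0,"z":1,"rx":0,"ry":0,"rz":0,"claw":-1},
], newtons=25)

```text
t: 37.52
position: [511.3, -114.9, 105.2]
ee_rot: [[0.004, 1.0, 0.0], [1.0, -0.004, 0.003], [0.003, 0.0, -1.0]]
ft_force: [1.0, 0.5, 0.3]
grip_width: 0.006
```

Run:
```python
from h import *
go([512,-107,56])
s=snap('scene');cv2.imwrite('pics/z28.png',cv2.resize(s['color'][60:260,180:400,::-1],None,fx=3,fy=3,interpolation=2))
```

```text
t 37.52 pos [ 511.3 -114.9  105.2] delta(tool,cm) [0.77 0.06 4.92] width 0.5 F [1.  0.5 0.3] hd 89.8 tilt [ 0.003  0.    -1.   ]
```

View pics/z28.png

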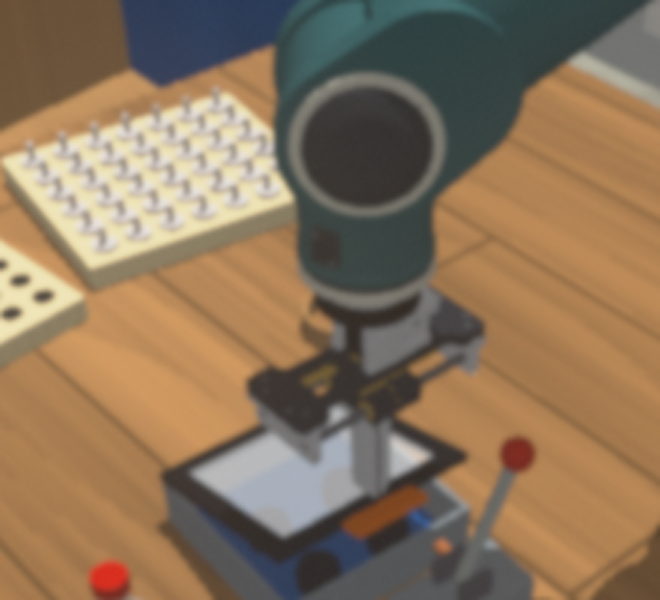

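drive_tool([
  {"x":0.2,"y":0,"z":0.8,"rx":0,"ry":0,"rz":0,"claw":-1},
  {"x":0.1,"y":0,"z":0.7,"rx":0,"ry":0,"rz":0,"claw":-1},
  {"x":0.1,"y":0,"z":0.6,"rx":0,"ry":0,"rz":0,"claw":-1},
  {"x":0,"y":0,"z":0.6,"rx":0,"ry":0,"rz":0,"claw":-1},
  {"x":0,"y":0,"z":0.5,"rx":0,"ry":0,"rz":0,"claw":-1},
  {"x":0,"y":0,"z":0.5,"rx":0,"ry":0,"rz":0,"claw":-1},
  {"x":0,"y":0,"z":0.5,"rx":0,"ry":0,"rz":0,"claw":-1},
], newtons=25)

```text
t: 38.45
position: [511.1, -110.4, 59.5]
ee_rot: [[0.004, 1.0, -0.0], [1.0, -0.004, 0.003], [0.003, -0.0, -1.0]]
ft_force: [-0.1, 1.0, 0.2]
grip_width: 0.007
```

Run:
```python
from h import *
go([512,-107,56])
```

```text
t 38.45 pos [ 511.1 -110.4   59.5] delta(tool,cm) [0.34 0.09 0.35] width 0.6 F [-0.1  1.   0.2] hd 89.8 tilt [ 0.003 -0.    -1.   ]
```

drive_tool([
  {"x":0,"y":0,"z":0.25,"rx":0,"ry":0,"rz":0,"claw":-1},
  {"x":0,"y":0,"z":0.2,"rx":0,"ry":0,"rz":0,"claw":-1},
  {"x":0,"y":0,"z":0.2,"rx":0,"ry":0,"rz":0,"claw":-1},
], newtons=25)

```text
t: 38.83
position: [511.3, -110.5, 55.3]
ee_rot: [[0.005, 1.0, 0.0], [1.0, -0.005, 0.006], [0.006, 0.0, -1.0]]
ft_force: [-22.8, 10.0, 71.6]
grip_width: 0.007
```

Run:
```python
from h import *
go([512,-107,56])
```

```text
t 38.83 pos [ 511.3 -110.5   55.3] delta(tool,cm) [ 0.35  0.06 -0.07] width 0.7 F [-22.8  10.   71.6] hd 89.7 tilt [ 0.006  0.    -1.   ]
```

The 71.6 N peak was a hard stop at z≈55, with the lid on its seat. I'll back off and check.

drive_tool([
  {"x":0,"y":0,"z":-0.5,"rx":0,"ry":0,"rz":0,"claw":-1},
  {"x":0,"y":0,"z":-4,"rx":0,"ry":0,"rz":0,"claw":-1},
  {"x":0,"y":0,"z":-6,"rx":0,"ry":0,"rz":0,"claw":-1},
  {"x":-2,"y":0,"z":-6,"rx":0,"ry":0,"rz":0,"claw":-1},
  {"x":-2,"y":0,"z":-4,"rx":0,"ry":0,"rz":0,"claw":-1},
], newtons=25)

```text
t: 39.45
position: [509.9, -151.6, 263.2]
ee_rot: [[0.004, 1.0, -0.004], [1.0, -0.004, 0.006], [0.006, -0.004, -1.0]]
ft_force: [-0.1, -0.1, -0.6]
grip_width: 0.005
```

Run:
```python
from h import *
go([440,-25,250]);print(get_obs()['q'].round(2))
s=snap('scene');cv2.imwrite('pics/z29.png',cv2.resize(s['color'][100:300,180:400,::-1],None,fx=3,fy=3,interpolation=2))
c=snap('wrist','w29.png');t=snap('top','t29.png')
def red(c,roi):
    h=cv2.cvtColor(c['color'],cv2.COLOR_RGB2HSV);return cents(((h[...,0]<5)|(h[...,0]>174))&(h[...,1]>150)&(h[...,2]>80),15,5000,roi)
a=red(t,(300,220,350,290));b=red(s,(330,190,380,230));d=red(c,(0,0,640,330));print(a,b,d)
for (k,p) in ((s,b),(t,a)):
    if p and d: print(two(k,p[0][0],c,d[0][0]))
if a and b: print(two(t,a[0][0],s,b[0][0]))
```

```text
t 39.45 pos [ 509.9 -151.6  263.2] delta(tool,cm) [12.62 -7.03  1.43] width 0.5 F [-0.1 -0.1 -0.6] hd 89.8 tilt [ 0.006 -0.004 -1.   ]
[-0.65  0.35  1.12  1.8  -0.34  1.21  0.56]
[(array([323. , 265.1]), 71)] [(array([352. , 211.2]), 51)] [(array([212.4,  33.9]), 1769), (array([629.6, 195. ]), 709)]
(array([443.7565226 , -23.29538709, 163.11962963]), np.float64(0.4876902849735415))
(array([442.4115351 , -22.93249227, 158.21275205]), np.float64(1.2759498912202303))
(array([442.18392906, -23.78420892, 161.84881351]), np.float64(0.910530765258072))
```

View pics/z29.png

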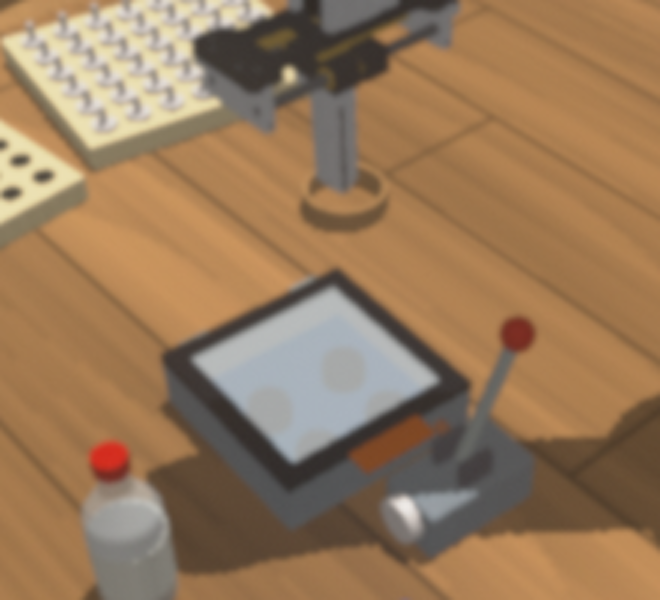

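View pics/w29.png

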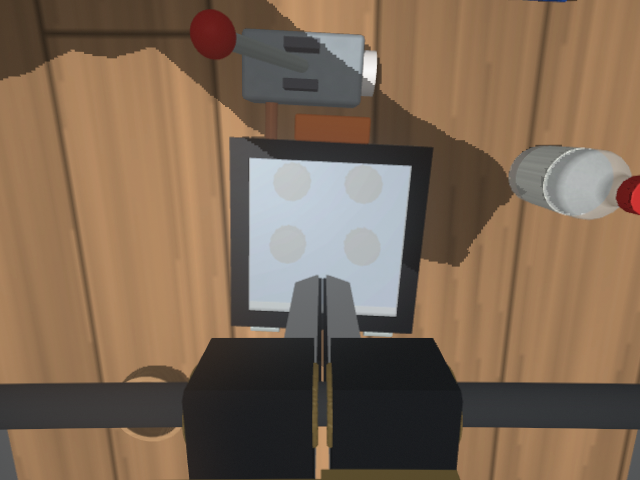

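Lid lies flat with the four caps visible through it, so now the lever. Its ball is at about (443,-23,162).

drive_tool([
  {"x":3,"y":-3,"z":0,"rx":0,"ry":0,"rz":0,"claw":-1},
  {"x":4,"y":-4,"z":0,"rx":0,"ry":0,"rz":0,"claw":-1},
  {"x":3.5,"y":-3.2,"z":0,"rx":0,"ry":0,"rz":0,"claw":-1},
  {"x":1.5,"y":-1.5,"z":0,"rx":0,"ry":0,"rz":0,"claw":-1},
], newtons=25)

```text
t: 40.1
position: [407.8, -46.0, 262.1]
ee_rot: [[0.008, 1.0, -0.01], [1.0, -0.008, 0.002], [0.002, -0.01, -1.0]]
ft_force: [0.8, -0.1, 0.0]
grip_width: 0.008
```

Run:
```python
from h import *
go([396,-24,145]);print(get_obs()['q'].round(2))
```

```text
t 40.10 pos [407.8 -46.  262.1] delta(tool,cm) [ 2.17 -1.07 11.73] width 0.7 F [ 0.8 -0.1  0. ] hd 89.6 tilt [ 0.002 -0.01  -1.   ]
[-1.13 -0.15  1.1   2.05  0.14  1.17 -0.1 ]
```

drive_tool([
  {"x":2,"y":-1.3,"z":0,"rx":-0.5,"ry":0,"rz":0,"claw":-1},
  {"x":0.3,"y":0,"z":2,"rx":0,"ry":0,"rz":0,"claw":-1},
], newtons=25)

```text
t: 40.35
position: [393.1, -19.0, 241.3]
ee_rot: [[0.002, 1.0, -0.001], [1.0, -0.002, 0.005], [0.005, -0.001, -1.0]]
ft_force: [0.7, -0.2, -0.1]
grip_width: 0.003
```

Run:
```python
from h import *
go([396,-24,145]);print(get_obs()['q'].round(2))
```

```text
t 40.35 pos [393.1 -19.  241.3] delta(tool,cm) [-0.55  0.29  9.63] width 0.3 F [ 0.7 -0.2 -0.1] hd 89.9 tilt [ 0.005 -0.001 -1.   ]
[-1.14 -0.17  1.03  2.12  0.16  1.12 -0.19]
```

drive_tool([
  {"x":-0.5,"y":0,"z":3,"rx":0,"ry":0,"rz":0,"claw":-1},
  {"x":0,"y":0,"z":4,"rx":0,"ry":0,"rz":0,"claw":-1},
  {"x":0,"y":0,"z":2,"rx":0,"ry":0,"rz":0,"claw":-1},
  {"x":0,"y":0,"z":0.5,"rx":0,"ry":0,"rz":0,"claw":-1},
], newtons=25)

```text
t: 40.85
position: [389.9, -21.3, 140.5]
ee_rot: [[-0.002, 1.0, -0.003], [1.0, 0.003, 0.004], [0.004, -0.003, -1.0]]
ft_force: [-0.3, 0.6, 0.0]
grip_width: 0.003
```

Run:
```python
from h import *
go([416,-25,145]);print(get_obs()['q'].round(2))
snap('wrist','w30.png')
s=snap('scene');cv2.imwrite('pics/z30.png',cv2.resize(s['color'][100:300,180:400,::-1],None,fx=3,fy=3,interpolation=2))
```

```text
t 40.85 pos [389.9 -21.3 140.5] delta(tool,cm) [-0.37  2.61 -0.46] width 0.3 F [-0.3  0.6  0. ] hd 90.1 tilt [ 0.004 -0.003 -1.   ]
[-1.1   0.16  1.18  2.25 -0.2   0.85  0.21]
```

View pics/w30.png

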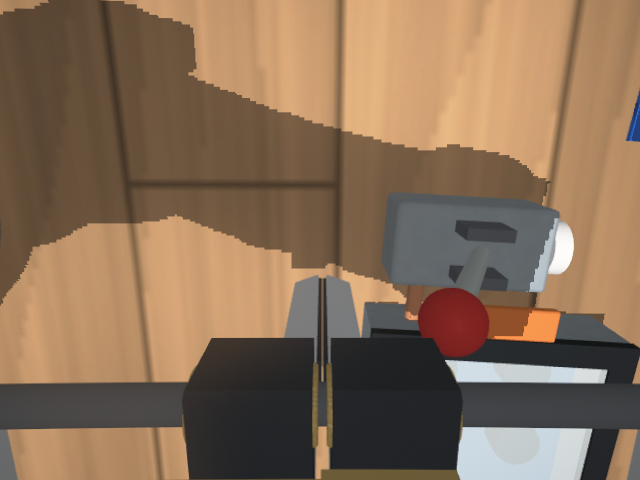

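View pics/z30.png

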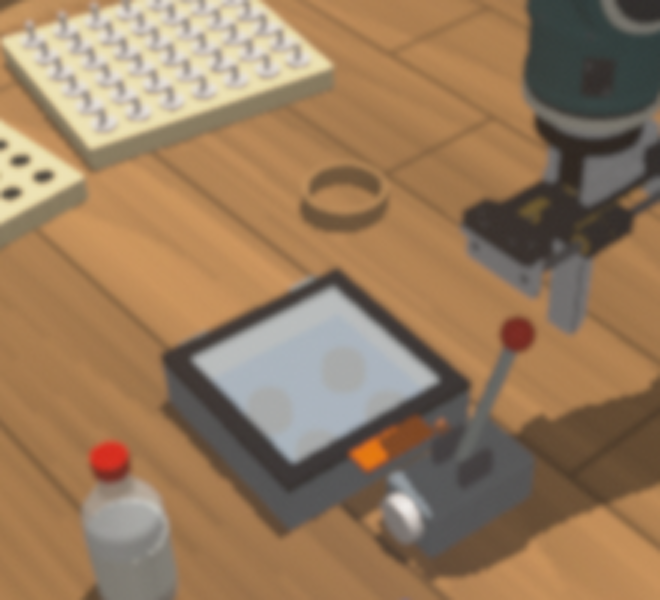

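drive_tool([
  {"x":-0.4,"y":1.2,"z":0,"rx":0,"ry":0,"rz":0,"claw":-1},
  {"x":0,"y":1.2,"z":0,"rx":0,"ry":0,"rz":0,"claw":-1},
  {"x":0,"y":1.2,"z":0,"rx":0,"ry":0,"rz":0,"claw":-1},
  {"x":-0.1,"y":1.2,"z":0,"rx":0,"ry":0,"rz":0,"claw":-1},
], newtons=25)

```text
t: 41.45
position: [440.3, -24.5, 144.0]
ee_rot: [[-0.004, 1.0, -0.0], [1.0, 0.004, 0.012], [0.012, -0.0, -1.0]]
ft_force: [-3.7, -0.4, 2.2]
grip_width: 0.001
```

Run:
```python
from h import *
go([516,-28,143]);print(get_obs()['q'].round(2))
s=snap('scene');cv2.imwrite('pics/z31.png',cv2.resize(s['color'][100:300,180:400,::-1],None,fx=3,fy=3,interpolation=2))
```

```text
t 41.45 pos [440.3 -24.5 144. ] delta(tool,cm) [-0.39  7.57  0.1 ] width 0.1 F [-3.7 -0.4  2.2] hd 90.2 tilt [ 0.012 -0.    -1.   ]
[-0.94  0.3   1.08  2.14 -0.35  0.89  0.36]
```

View pics/z31.png

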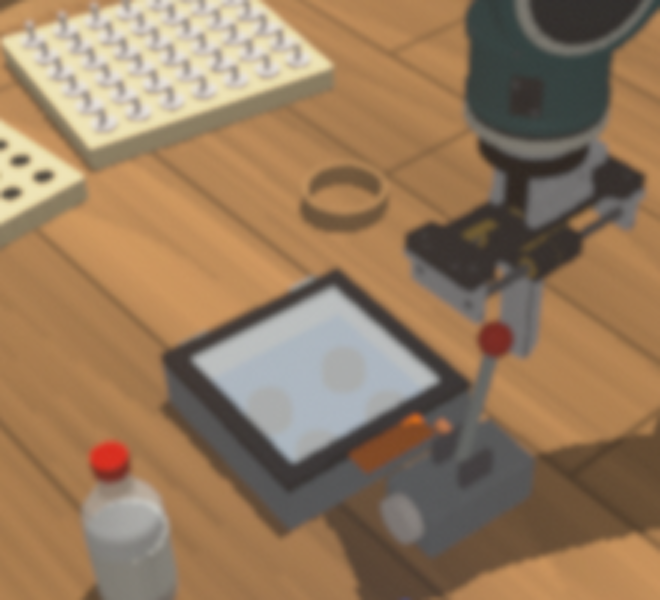

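drive_tool([
  {"x":-0.1,"y":1.1,"z":0.1,"rx":0,"ry":-0.5,"rz":0,"claw":-1},
  {"x":0,"y":1.1,"z":0,"rx":0,"ry":0,"rz":0,"claw":-1},
  {"x":-0.1,"y":1.1,"z":0,"rx":0,"ry":0,"rz":0,"claw":-1},
  {"x":0,"y":1,"z":0,"rx":0,"ry":0,"rz":0,"claw":-1},
  {"x":0,"y":1,"z":0,"rx":0,"ry":0,"rz":0,"claw":-1},
], newtons=25)

```text
t: 42.12
position: [497.0, -26.8, 142.9]
ee_rot: [[-0.004, 1.0, -0.001], [1.0, 0.004, 0.002], [0.002, -0.001, -1.0]]
ft_force: [-5.4, -1.1, -2.9]
grip_width: 0.005
```

Run:
```python
from h import *
go([516,-28,143])
s=snap('scene');cv2.imwrite('pics/z32.png',cv2.resize(s['color'][100:300,180:400,::-1],None,fx=3,fy=3,interpolation=2))
```

```text
t 42.12 pos [497.  -26.8 142.9] delta(tool,cm) [-0.13  1.9  -0.01] width 0.5 F [-5.4 -1.1 -2.9] hd 90.2 tilt [ 0.002 -0.001 -1.   ]
```

View pics/z32.png

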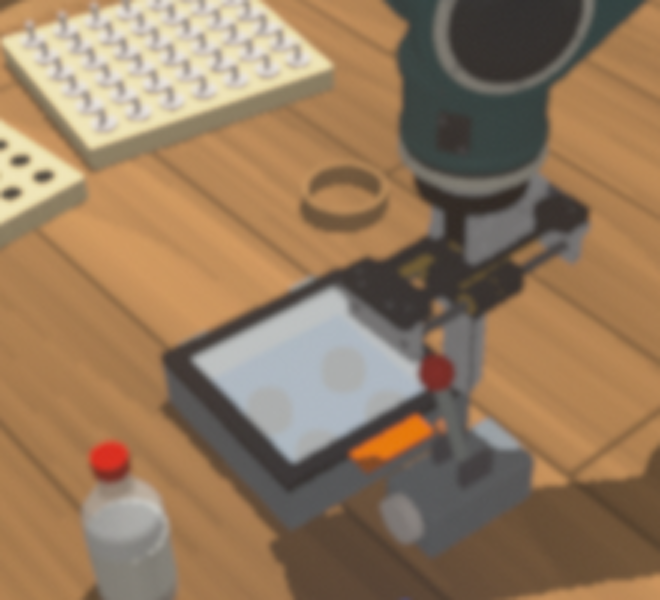

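drive_tool([
  {"x":0,"y":0.6,"z":0,"rx":0,"ry":0,"rz":0,"claw":-1},
  {"x":0,"y":0.5,"z":0,"rx":0,"ry":0,"rz":0,"claw":-1},
], newtons=25)

```text
t: 42.42
position: [508.4, -26.5, 142.3]
ee_rot: [[-0.004, 1.0, -0.002], [1.0, 0.004, 0.002], [0.002, -0.002, -1.0]]
ft_force: [-5.4, -1.4, -3.5]
grip_width: 0.009
```

drive_tool([
  {"x":0,"y":0.3,"z":0,"rx":0,"ry":0,"rz":0,"claw":-1},
], newtons=25)

```text
t: 42.55
position: [511.0, -26.4, 141.9]
ee_rot: [[-0.004, 1.0, -0.004], [1.0, 0.004, 0.002], [0.002, -0.004, -1.0]]
ft_force: [-6.7, -1.2, -3.8]
grip_width: 0.001
```

drive_tool([
  {"x":0,"y":0.25,"z":0,"rx":0,"ry":0,"rz":0,"claw":-1},
], newtons=25)

```text
t: 42.68
position: [513.0, -26.4, 141.5]
ee_rot: [[-0.004, 1.0, -0.005], [1.0, 0.004, 0.002], [0.002, -0.005, -1.0]]
ft_force: [-5.7, -0.7, -5.1]
grip_width: 0.004
```

drive_tool([
  {"x":0,"y":0.2,"z":0,"rx":0,"ry":0,"rz":0,"claw":-1},
], newtons=25)

```text
t: 42.8
position: [514.3, -26.5, 141.1]
ee_rot: [[-0.004, 1.0, -0.007], [1.0, 0.004, 0.002], [0.002, -0.007, -1.0]]
ft_force: [-7.1, -2.0, -4.3]
grip_width: 0.007
```

drive_tool([
  {"x":0,"y":0.2,"z":0,"rx":0,"ry":0,"rz":0,"claw":-1},
], newtons=25)

```text
t: 42.92
position: [515.7, -26.6, 140.7]
ee_rot: [[-0.003, 1.0, -0.008], [1.0, 0.003, 0.002], [0.002, -0.008, -1.0]]
ft_force: [-6.1, -1.3, -3.4]
grip_width: 0.006
```

drive_tool([
  {"x":0,"y":0.15,"z":0,"rx":0,"ry":0,"rz":0,"claw":-1},
], newtons=25)

```text
t: 43.05
position: [516.6, -26.6, 140.3]
ee_rot: [[-0.003, 1.0, -0.01], [1.0, 0.003, 0.001], [0.001, -0.01, -1.0]]
ft_force: [-6.6, -1.9, -3.1]
grip_width: 0.007
```

drive_tool([
  {"x":0,"y":0.2,"z":0,"rx":0,"ry":0,"rz":0,"claw":-1},
], newtons=25)

```text
t: 43.18
position: [517.8, -26.7, 139.9]
ee_rot: [[-0.003, 1.0, -0.011], [1.0, 0.003, 0.002], [0.002, -0.011, -1.0]]
ft_force: [-11.2, -1.3, -0.4]
grip_width: 0.006
```

drive_tool([
  {"x":0,"y":0.2,"z":0,"rx":0,"ry":0,"rz":0,"claw":-1},
], newtons=25)

```text
t: 43.3
position: [518.5, -26.7, 139.5]
ee_rot: [[-0.003, 1.0, -0.014], [1.0, 0.003, 0.002], [0.002, -0.014, -1.0]]
ft_force: [-15.6, -0.1, 7.7]
grip_width: 0.004
```

drive_tool([
  {"x":0,"y":0.2,"z":0,"rx":0,"ry":0,"rz":0,"claw":-1},
], newtons=25)

```text
t: 43.42
position: [518.9, -26.7, 139.3]
ee_rot: [[-0.002, 1.0, -0.018], [1.0, 0.002, 0.003], [0.003, -0.018, -1.0]]
ft_force: [-20.2, 0.7, 14.3]
grip_width: 0.002
```

Run:
```python
from h import *
go([516,-28,143])
s=snap('scene');cv2.imwrite('pics/z33.png',cv2.resize(s['color'][150:300,250:400,::-1],None,fx=4,fy=4,interpolation=2))
h=cv2.cvtColor(s['color'],cv2.COLOR_RGB2HSV)
print(cents(((h[...,0]<5)|(h[...,0]>174))&(h[...,1]>150)&(h[...,2]>80),10,5000,(290,190,380,250)))
for b in (.35,.4,.45): print(b,proj(s,[493+115*np.sin(b),-28-5,62+115*np.cos(b)]))
```

```text
t 43.42 pos [518.9 -26.7 139.3] delta(tool,cm) [-0.13 -0.29 -0.37] width 0.2 F [-20.2   0.7  14.3] hd 90.1 tilt [ 0.003 -0.018 -1.   ]
[(array([317.1, 231.4]), 70)]
0.35 [320.19725752 224.96728462]
0.4 [318.36653139 226.79653162]
0.45 [316.56959311 228.69105874]
```

View pics/z33.png

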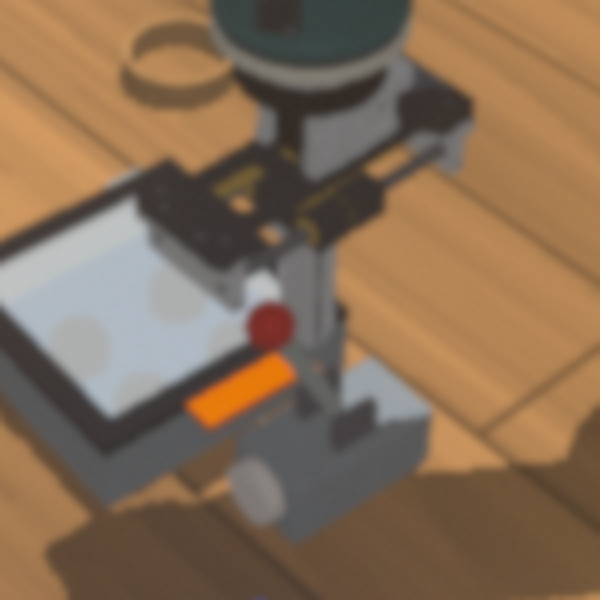

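The force rose to 20 N while x stalled at 519, so the stop is reached. The ball sits at scene pixel (317,231), where it should be at the stop. Backing off so the lever springs back.

drive_tool([
  {"x":0,"y":-1,"z":0,"rx":-0.8,"ry":0,"rz":0,"claw":-1},
  {"x":0,"y":-2,"z":0,"rx":0,"ry":0,"rz":0,"claw":-1},
  {"x":0,"y":-2.2,"z":0,"rx":0,"ry":0,"rz":0,"claw":-1},
  {"x":0,"y":-2.2,"z":0,"rx":0,"ry":0,"rz":0,"claw":-1},
  {"x":0,"y":-2,"z":0,"rx":0,"ry":0,"rz":0,"claw":-1},
  {"x":0,"y":-2,"z":0,"rx":0,"ry":0,"rz":0,"claw":-1},
  {"x":0,"y":-1,"z":-0.5,"rx":0,"ry":0,"rz":0,"claw":-1},
], newtons=25)

```text
t: 44.35
position: [393.0, -26.5, 145.0]
ee_rot: [[-0.002, 1.0, 0.001], [1.0, 0.002, 0.005], [0.005, 0.001, -1.0]]
ft_force: [0.4, -0.3, 1.2]
grip_width: 0.004
```

Run:
```python
from h import *
go([395,-28,240]);print(get_obs()['q'].round(2))
s=snap('scene');h=cv2.cvtColor(s['color'],cv2.COLOR_RGB2HSV)
print(cents(((h[...,0]<5)|(h[...,0]>174))&(h[...,1]>150)&(h[...,2]>80),10,5000,(290,190,380,250)))
```

```text
t 44.35 pos [393.  -26.5 145. ] delta(tool,cm) [-0.1   0.21 -9.5 ] width 0.4 F [ 0.4 -0.3  1.2] hd 90.1 tilt [ 0.005  0.001 -1.   ]
[-1.1   0.15  1.18  2.24 -0.19  0.85  0.21]
[(array([351.9, 211. ]), 61)]
```

Ball is back at its rest pixel (352,211). I'll raise the arm away and do the final checks.

drive_tool([
  {"x":0,"y":0,"z":-4,"rx":0,"ry":0,"rz":0,"claw":-1},
  {"x":0,"y":0,"z":-5,"rx":0,"ry":0,"rz":0,"claw":-1},
  {"x":3,"y":0,"z":-3,"rx":0,"ry":0,"rz":0,"claw":-1},
  {"x":5,"y":0,"z":0,"rx":0,"ry":0,"rz":0,"claw":-1},
  {"x":5,"y":0,"z":0,"rx":0,"ry":0,"rz":0,"claw":-1},
  {"x":3,"y":0,"z":0,"rx":0,"ry":0,"rz":0,"claw":-1},
  {"x":0,"y":0,"z":0,"rx":0,"ry":0,"rz":0,"claw":-1},
], newtons=25)

```text
t: 45.28
position: [394.6, 142.4, 260.5]
ee_rot: [[-0.005, 1.0, 0.005], [1.0, 0.005, 0.018], [0.018, 0.005, -1.0]]
ft_force: [0.5, -0.1, 0.0]
grip_width: 0.007
```

Run:
```python
from h import *
go([395,130,260])
s=snap('scene','s40.png');t=snap('top','t40.png');print(bin_top(t))
h=cv2.cvtColor(s['color'],cv2.COLOR_RGB2HSV)
print(cents(((h[...,0]<5)|(h[...,0]>174))&(h[...,1]>150)&(h[...,2]>80),10,5000,(290,190,380,250)))
a=orange(t,(300,180,370,300));b=orange(s,(270,220,360,280));print(a,b)
P=[519,-81,56];print(proj(t,P),proj(s,P))
if a and b: print(two(t,max(a,key=lambda q:q[1])[0],s,max(b,key=lambda q:q[1])[0]))
```

```text
t 45.27 pos [394.6 142.4 260.5] delta(tool,cm) [-1.25  0.03  0.03] width 0.6 F [ 0.5 -0.1  0. ] hd 90.3 tilt [ 0.018  0.005 -1.   ]
(array([682. , 114.4,  50. ]), [[242.0, 202.0], [245.0, 154.0], [300.0, 157.0], [297.0, 205.0]])
[(array([352.1, 210.6]), 70)]
[(array([343.4, 236.4]), 152)] [(array([310. , 247.1]), 196)]
[343.76099532 237.70778853] [310.48736979 245.28193273]
(array([522.41982651, -79.78731102,  53.00262076]), np.float64(1.1500368520520803))
```

View pics/s40.png

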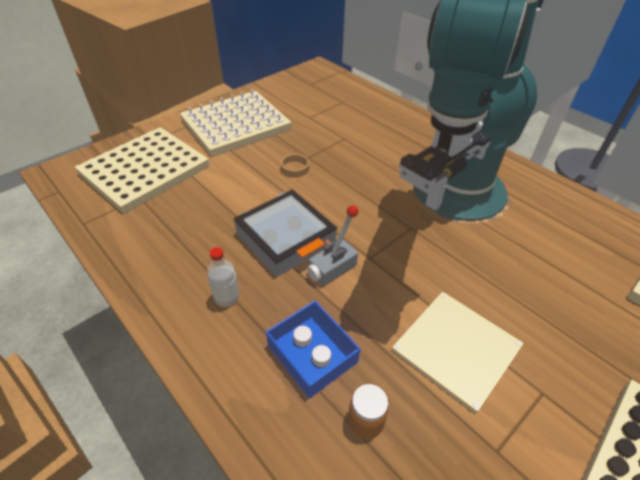

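View pics/t40.png

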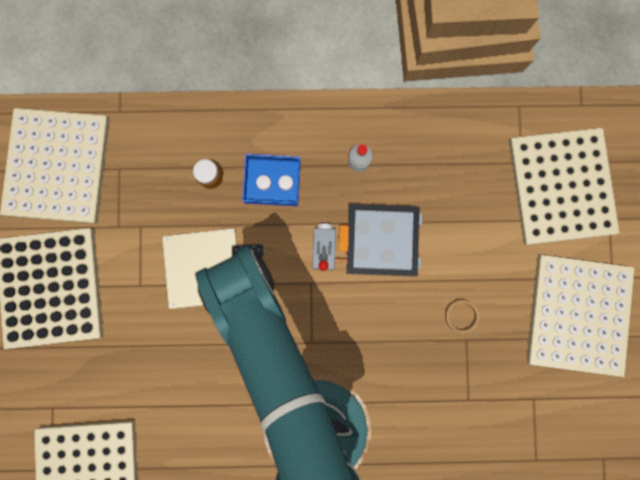

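The final pictures show the lid shut (tab near z = 53, about 56 expected), the lever at rest and both white caps in the bin. The pallet is empty, and the bottle, jar and roll have not moved. Handing in.

```bash
python3 -c "
from bench import job_done
print(job_done())"
```

```text
the job is handed in; nothing more can be done
None
```

I finished the job and handed it in at about 45 s of the 210 s allowed. The hand-in gives no verdict, so these results rest on my own last checks.

- **Caps:** Both white caps are in the blue bin. All four black caps that were on the pallet stand apart in the chamber, and the pallet is empty.
- **Lid:** It is shut flat; the tab measured z ≈ 53 mm against 56 expected, within what the camera measurement can resolve.
- **Lever:** I pushed it to its stop after the lid was shut. The push force rose from 6 to 20 N while the position stalled. The ball then went back to its resting pixel (352,211).
- **Bystanders:** The bottle, jar and cardboard roll show no movement in the last pictures.

**Not as gentle as asked:** the lid came down with only a few newtons on it, but the fingertips pressed it onto its seat with about 72 N (wrist limit 120 N) before I backed off. No other check failed.

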